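# Refit the spring cotter on the tilt-out bin's hinge pin

### The job

The hinge pin of the tilt-out bin has crept out. Push the pin fully home by its head, then take the spring cotter out of the bamboo tray and push its straight leg down through the pin's cross hole, without forcing it, until the bow snaps over the pin, and let go; leave everything else where it is.

Things in the scene. Friction and masses are not known exactly. Their poses are not given: they have to be found in the camera images.
- cradle: Bare sheet-metal cradle of the tilt-out bin. Origin on its underside, below the middle of the hinge pin; y runs along the pin, x from the pin back to the bin, z up. Front ears carry the pin: outer faces at y = -64 and +64 mm, 28 mm wide, tops at z = 76. The white plastic bin is 112 mm wide, top at z = 115, from x = +26 to +142 mm; ahead of it nothing stands above z = 76. Fixed.
- head_home (a point): Centre of the outer face of the pin's head when the pin is home; fixed to the cradle at x = 0, y = -72, z = 62 mm, with the cradle's axes. The steel hinge pin (16 mm diameter) has a round head at its -y end, 26 mm diameter, 8 mm thick. Now the head stands further out, along -y, by the joint's value; push it along +y.
- pin (a joint): How far the hinge pin is drawn out along the cradle's -y, in m: 0 = home (head against the ear, a hard stop), at most 0.040. It slides with about 4 N of friction and stays where it is left. Until it is nearly home, the cross hole is hidden inside the +y ear and the bin.
- hole_home (a point): Point on the pin's axis near which the cross hole lies when the pin is home; fixed to the cradle at x = 0, y = +81, z = 62 mm, cradle axes. The pin is a reused one: its true hole lies up to 8 mm either way along y from here (not measured), and the pin ends 13 mm past the hole. The hole is 6.5 mm wide, sharp-edged, and goes right through the 16 mm pin.
- clip_coil (a point): Grasp point of the spring cotter (R-shaped clip of 5 mm steel wire, 97 mm tall, 50 g) that stands leg down in a hole of the bamboo tray: middle of its double coil on top, 25 mm diameter, 10 mm thick along y (pinch those two flat faces). z up along the leg, x from leg to bow. The straight leg is at x = -10 mm, its square-cut tip 84 mm below this point; the bow ends 64 mm below, at x = +3.
- clip_seat (a point): Point on the leg's axis, 40 mm below the coil's middle and 44 mm above the tip, axes as clip_coil. It lies on the pin's axis when the cotter is fully on, its flat square to the pin, bow on either side. The flare meets the pin with this point 22 mm above the axis; pushing takes 4 to 8 N until the bow snaps over at about 9 mm and pulls itself on; rest at 0 to 1. Beyond, the force climbs steeply.
- clip: The spring cotter; origin and axes as clip_seat.
- tray: Bamboo tray, 190 x 112 mm, walls 24 mm high; along its +y side a block 38 mm wide and 34 mm high with three holes 55 mm apart in a row along x (24 mm deep): the cotter stands in one, 20 mm of its leg in the hole and the bow's end resting on the block, and thin wooden swab sticks (92 mm) stand in the others. Origin: centre of its underside. Fixed.
- lid_shelf: Steel biscuit-tin lid, 340 x 380 mm, lying rim up on two wall brackets: floor of the lid 26 mm and rim 38 mm above the worktop. Behind it, 181 to 205 mm from its centre in x, a wall board 145 mm high. Origin: on the worktop below its centre. Fixed.
- jar: Bystander: small glass jar with a screw-top lid, 58 mm diameter, 68 mm tall, on the tin lid. Origin: underside.
- thermometer: Bystander: purple forehead thermometer, 160 x 42 x 28 mm, lying on the tin lid. Origin: underside.
- spoon: Bystander: stainless measuring spoon lying in the bamboo tray. Origin: underside.
- carton: Bystander: cardboard carton, 50 x 85 x 45 mm, on the worktop between robot and bin. Origin: underside.
- screwdriver: Bystander: screwdriver, 170 mm long, lying on the worktop. Origin: underside.
- mouth_upright (a point): 8 mm above hole_home, cradle axes: top of the pin. The pin stands turned in its bores, so the hole's upper mouth lies 1.4 to 3.6 mm to the +x side (hole leaning 10 to 27 degrees, not measured). It turns with 0.03 N m of friction: a press on top does not turn it, but the cotter's tip, 2 mm or more in the hole, does when moved sideways (4 N). The leg goes through once the hole is near upright.
Not all that is in view belongs to the job. What is shaped like the clip but green is not meant. What is shaped like the cradle but black is not meant.

How it is judged:
By the outcome, as a careful person would: the job done as asked, in the order asked, and still so for the second after the job is handed in, with the robot touching nothing.
It also fails if it takes over 67 s, if anything falls off the work surface, if the arm or the gripper's body presses on something with over 40 N, if the wrist force passes 120 N, or if a joint passes its speed limit or range.

### The arm

A 7-joint arm with a two-finger parallel gripper is mounted at the origin on the work surface. World frame = base frame: x ahead of the robot, y to its left, z up, the work surface at z = 0. Lengths are in m, angles in rad, forces in N, time in s.
With the tool pointing down it reaches from about 0.425 to 0.95 m from the base axis. Payload 16.7 kg.
Tool frame: the origin (TCP) lies midway between the tips of the shut fingers; the grasp point (between the pads) lies arm.grasp_offset behind it (arm.grasp_offset is the distance from the TCP to the grasp point, in m); z points along the fingers, x is the direction in which the jaws open and shut, and the axes are right-handed (so a half turn about z gives the same grasp; the last joint's range is limited). The gripper opens to 94 mm and grips with 3 to 60 N. Pads are 16 mm wide; open, the fingers measure 119 mm over their backs; the gripper's body (75 mm by 177 mm) begins 78 mm behind the grasp point.
Start: joints at [1, 0.426, 0.074, 1.606, -0.034, 1.111, -0.067], TCP at [0.276, -0.616, 0.205] pointing down, gripper open.
Joint ranges: [-2.85, 2.85], [-0.5, 2.14], [-1.23, 1.37], [0.21, 2.46], [-1.02, 4.16], [0.16, 2.05], [-2.73, 2.73]. Speed limits (rad/s): [1.89, 1.89, 2.39, 2.39, 3.01, 3.01, 3.01].

### API

Orientations are given as a 3x3 rotation matrix whose columns are the frame's x, y, z axes.
In Python, from bench import arm gives the robot as it stands. The module is installed in compiled form; this text tells all that it offers.
- The arm moves only by the tool step_arm, never from a script. Its arguments are lists of equal length, an entry for each row: "translation": the shift along the world's x, y, z in mm, a list of three; "turn": the turn about the world's z in rad; "fingers": the opening, from -1 (shut) to 1 (fully open), so that 0 is half open. A call has 1 to 10 rows; each row is the pose to reach, as a shift and turn from the pose measured when the call began; what a row does not reach only later rows make up. A row lasts 1/8 s, in which the tool goes at most 62.5 mm and 10.7 degrees, less where a joint would pass 70% of its speed; a pose out of reach is approached as far as the arm can. A call with a gripper value outside its range is refused whole. The fingers move at their own pace and stop on an object; "grip_force" is the grip in N (left out, the last holds). Time passes only in rows, so rows that repeat a pose let the fingers close. It gives the time, the measured TCP pose, the force and the opening at its end, in the units of the state.
- arm.state(): the state, without advancing time (a new reading comes with each control period).
- arm.grab_frame(name): name is "scene" or "top"; returns a dict with "img" (420x560x3 uint8, red, green, blue), "camera_matrix" (3x3 intrinsics, pixels), "position" and "rotation" of the camera in the world. Camera axes: x right, y up, looking along -z (the intrinsics and any distortion apply to the point x, -y, -z); pixel columns grow to the right and rows downward; lengths in m; the calibration is good to about 2 mm. A picture is of the moment at which its call begins. There is no depth.
- arm.hand_in(): hands the job in, once; it reports no verdict.
The state is a dict: "t": time; "joint_pos": joint angles; "joint_velocities": joint speeds; "tau": joint torques, N m; "ee_pos": TCP position; "tcp_rot": TCP orientation; "force": force on the tool from outside, world axes, zero at the start; "moment": the same for the moment, N m; "grip_width": finger opening in m.
Only numpy, scipy, OpenCV 4.12 (cv2) and the standard library are available. Lean on these libraries where they do the work, as an engineer would, in place of code of your own. Each camera call takes 0.05 s, during which the arm holds its last target.

## Working session

There is one attempt and no reset: what is moved stays moved. The work goes in short steps, Python scripts to look and compute and a tool call to move; the robot and the scene stay as the last step left them, time stands still between calls to the robot, and variables do not carry over. Pictures are saved under pics/ and viewed, and the job is handed in when it is done.

Besides the shell and the picture viewer there is one more tool, called by a JSON object that holds its "op" and its "data", one argument or row to a line. step_arm: Moves the arm, as the interface text tells. Its arguments: {"type":"object","properties":{"translation":{"type":"array"},"turn":{"type":"array"},"fingers":{"type":"array"},"grip_force":{"type":"number"}},"required":["translation","turn","fingers"]}

```bash
mkdir -p pics
cat > h.py <<'E'
import numpy as np, cv2
from bench import arm
def grab(n,fn):
    f=arm.grab_frame(n); cv2.imwrite('pics/'+fn,cv2.cvtColor(f['img'],cv2.COLOR_RGB2BGR)); np.savez('pics/'+fn[:-4],**{k:np.array(v) for k,v in f.items() if k in('img','camera_matrix','position','rotation')})
    print(n,[k for k in f], f['camera_matrix'].tolist(),f['position'],np.array(f['rotation']).round(3).tolist()); return f
def load(fn): return dict(np.load('pics/'+fn+'.npz'))
def ray(f,u,v):
    K=f['camera_matrix']; d=np.linalg.inv(K)@[u,v,1]; d=np.array([d[0],-d[1],-d[2]]); return f['position'],f['rotation']@d
def onz(f,u,v,z):
    p,d=ray(f,u,v); return p+d*(z-p[2])/d[2]
def proj(f,P):
    c=f['rotation'].T@(np.array(P)-f['position']); q=f['camera_matrix']@[c[0],-c[1],-c[2]]; return q[:2]/q[2]
def tri(f1,a,f2,b):
    p,d=ray(f1,*a);q,e=ray(f2,*b); d=d/np.linalg.norm(d);e=e/np.linalg.norm(e)
    s=np.linalg.lstsq(np.stack([d,-e],1),q-p,rcond=None)[0]
    A=p+d*s[0];B=q+e*s[1]; return (A+B)/2,np.linalg.norm(A-B)
E
python3 - <<'E'
from h import *
print(arm.state(), arm.grasp_offset)
grab('scene','s0.png');grab('top','t0.png')
E
```

```text
{'t': 0.0, 'joint_pos': array([ 0.99949401,  0.42671708,  0.07383509,  1.60662285, -0.03411746,
        1.11076115, -0.0671053 ]), 'joint_velocities': array([ 9.38124776e-04,  6.96107883e-04,  5.66511357e-05, -2.06697081e-03,
        5.99438146e-04,  6.82748235e-06, -5.48351405e-04]), 'tau': array([-1.92722982e-03, -9.35805202e+01,  3.66547264e+00, -4.54180813e+01,
       -4.89667256e-02,  2.02252372e-02,  6.24122799e-05]), 'ee_pos': array([ 0.27615609, -0.61544672,  0.20477809]), 'tcp_rot': array([[ 4.09376988e-01, -9.12365142e-01, -5.74306784e-04],
       [-9.12364469e-01, -4.09377385e-01,  1.10986344e-03],
       [-1.24770893e-03,  6.96245511e-05, -9.99999219e-01]]), 'force': array([ 0.19536845, -0.85924379, -0.6638926 ]), 'moment': array([-0.01002324,  0.05027287,  0.00469318]), 'grip_width': 0.09424109365911101} 0.0188
scene ['img', 'camera_matrix', 'position', 'rotation'] [[412.4804637813173, 0.0, 280.2340871242595], [0.0, 412.4804637813173, 207.63425892699692], [0.0, 0.0, 1.0]] [0.74354892 0.63850945 0.88270842] [[-0.875, -0.365, 0.318], [0.484, -0.649, 0.587], [-0.008, 0.667, 0.745]]
top ['img', 'camera_matrix', 'position', 'rotation'] [[472.7883656873283, 0.0, 280.59269500465973], [0.0, 472.7883656873283, 208.65655777332395], [0.0, 0.0, 1.0]] [0.19242734 0.02835253 1.53293829] [[-0.025, 0.989, -0.144], [-1.0, -0.025, 0.002], [-0.001, 0.144, 0.99]]
```

View pics/s0.png

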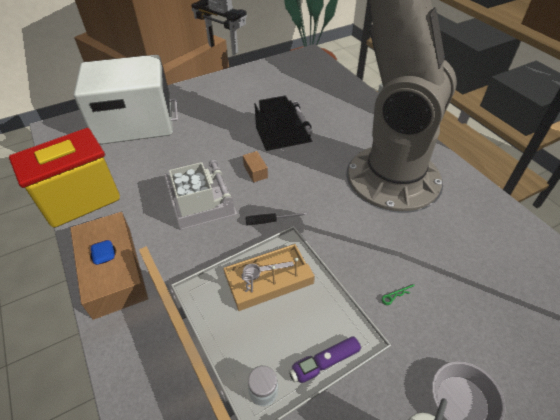

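View pics/t0.png

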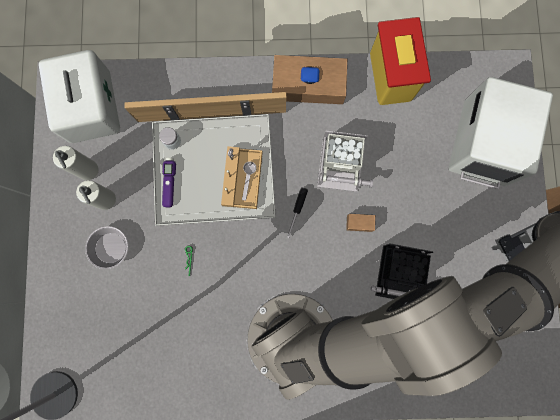

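Run:
```python
from h import *
f=load('t0');g=load('s0')
def crop(f,n,x0,x1,y0,y1,s):
    cv2.imwrite('pics/'+n,cv2.cvtColor(cv2.resize(f['img'][y0:y1,x0:x1],None,fx=s,fy=s,interpolation=cv2.INTER_CUBIC),cv2.COLOR_RGB2BGR))
crop(f,'c1.png',300,400,120,200,8)
crop(f,'c2.png',210,280,140,215,8)
crop(g,'c3.png',155,255,150,230,8)
crop(g,'c4.png',215,325,235,310,7)
```

```text
(no output)
```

View pics/c1.png

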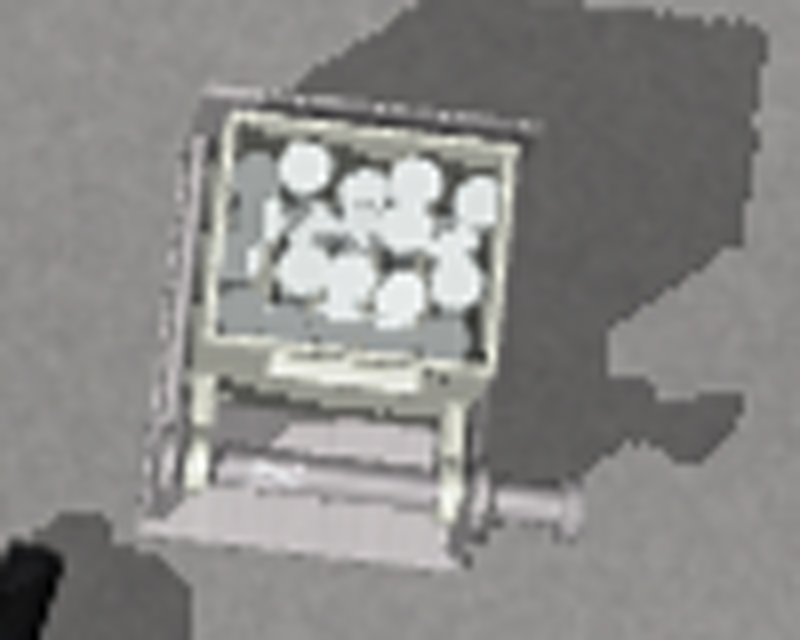

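View pics/c2.png

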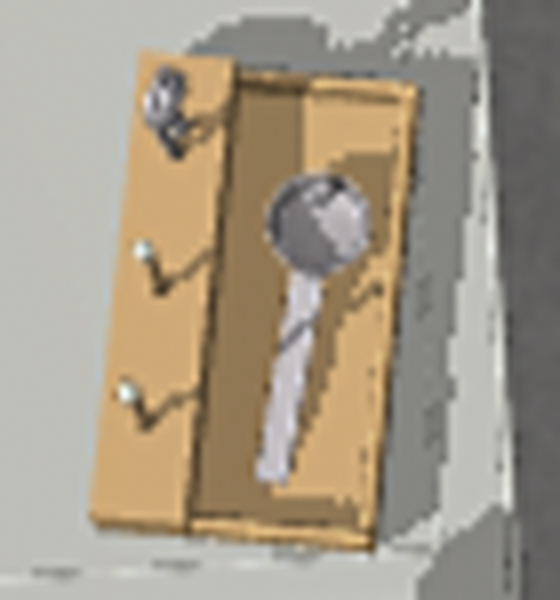

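View pics/c3.png

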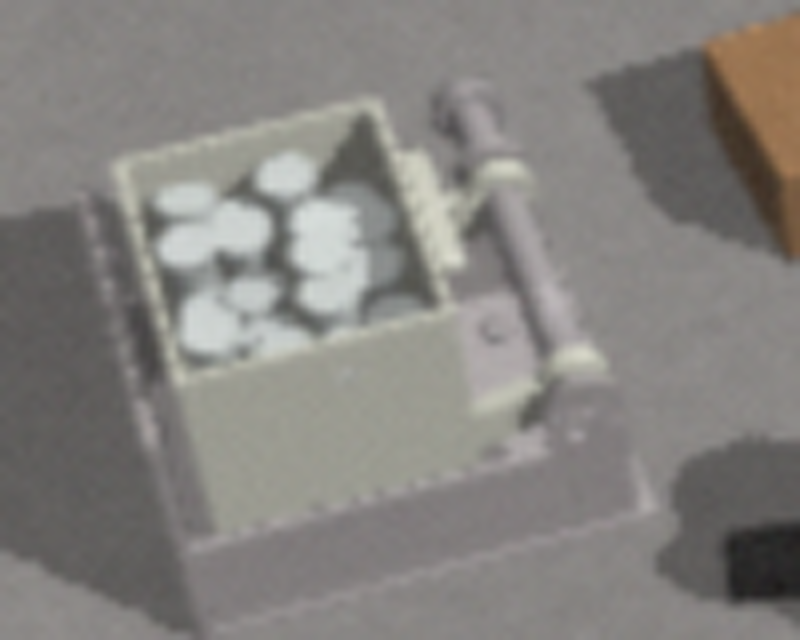

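View pics/c4.png

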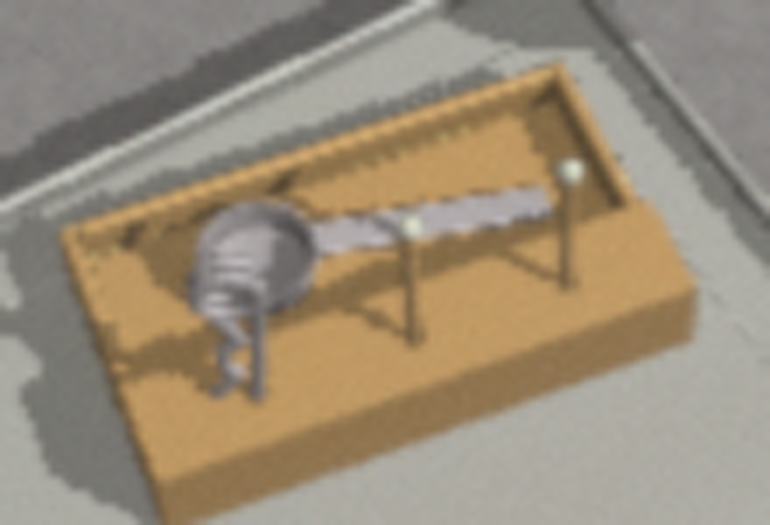

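```bash
cat >> h.py <<'E'
def cr(x0,y0,s,p): return (x0+(p[0]+.5)/s-.5, y0+(p[1]+.5)/s-.5)
E
python3 - <<'E'
from h import *
f=load('t0');g=load('s0')
T=[(206,342),(222,110),(521,147),(493,374)]  # FL(+y) BL BR FR
S=[(452,310),(180,382),(113,160),(376,97)]
loc=np.array([[26,56],[142,56],[142,-56],[26,-56]])/1e3
P=[]
for t,s in zip(T,S):
    a=cr(300,120,8,t);b=cr(155,150,8,s)
    print(onz(f,*a,.115).round(4),onz(g,*b,.115).round(4),[x.round(4) for x in tri(f,a,g,b)])
for name,pts in(('top',[onz(f,*cr(300,120,8,t),.115) for t in T]),('sc',[onz(g,*cr(155,150,8,s),.115) for s in S])):
    A=np.array(pts)[:,:2]; a=A-A.mean(0); l=loc-loc.mean(0)
    th=np.arctan2((l[:,0]*a[:,1]-l[:,1]*a[:,0]).sum(),(l*a).sum())
    R=np.array([[np.cos(th),-np.sin(th)],[np.sin(th),np.cos(th)]])
    o=A.mean(0)-R@loc.mean(0); print(name,th,o,np.linalg.norm(a-(l@R.T),axis=1))
    hh=o+R@[0,-.072]; print('head_home',hh,'hole',o+R@[0,.081])
# head: top c1 center
print('head top',onz(f,*cr(300,120,8,(572,510)),.062), 'scene',onz(g,*cr(155,150,8,(462,103)),.062))
# clip coil
print('coil',tri(f,cr(210,140,8,(165,97)),g,cr(215,235,7,(232,285))))
E
```

```text
[ 0.5397 -0.1156  0.115 ] [ 0.541  -0.1145  0.115 ] [array([ 0.5404, -0.1159,  0.1134]), np.float64(0.0006)]
[ 0.6317 -0.1254  0.115 ] [ 0.6296 -0.1273  0.115 ] [array([ 0.6304, -0.1248,  0.1178]), np.float64(0.001)]
[ 0.614  -0.2405  0.115 ] [ 0.6144 -0.2383  0.115 ] [array([ 0.6143, -0.2407,  0.1131]), np.float64(0.0006)]
[ 0.5244 -0.2252  0.115 ] [ 0.524  -0.2241  0.115 ] [array([ 0.5242, -0.2251,  0.1144]), np.float64(0.0008)]
top -0.14181315941175118 [ 0.49431457 -0.16480042] [0.01203376 0.01178359 0.01294617 0.01231615]
head_home [ 0.48413821 -0.23607764] hole [ 0.50576297 -0.08461355]
sc -0.1468097290296314 [ 0.49418105 -0.16376505] [0.01314839 0.01336346 0.01214151 0.01238063]
head_home [ 0.48364868 -0.23499053] hole [ 0.50602997 -0.08363639]
head top [ 0.4809157  -0.26325574  0.062     ] scene [ 0.48226165 -0.26484295  0.062     ]
coil (array([0.57694677, 0.17637854, 0.1238155 ]), np.float64(0.003028130186714853))
```

Run:
```python
from h import *
f=load('t0');g=load('s0')
def crop(f,n,x0,x1,y0,y1,s):
    cv2.imwrite('pics/'+n,cv2.cvtColor(cv2.resize(f['img'][y0:y1,x0:x1],None,fx=s,fy=s,interpolation=cv2.INTER_CUBIC),cv2.COLOR_RGB2BGR))
crop(f,'c5.png',220,250,140,165,20)
crop(g,'c6.png',238,268,262,298,16)
# tray block corners at z=.060: c2 coordinates, outer
for p in [(140,50),(90,520),(190,530),(235,62),(416,85),(375,548)]:
    print(p, onz(f,*cr(210,140,8,p),.060 if p[0]<240 else .05).round(4))
for p in [(690,290),(168,485)]: print('sc',onz(g,*cr(215,235,7,p),.06).round(4))
print('holes sc',[onz(g,*cr(215,235,7,p),.06).round(4) for p in [(568,285),(415,340),(258,400),(220,390)]])
print('holes top',[onz(f,*cr(210,140,8,p),.06).round(4) for p in [(147,425),(162,290),(178,155)]])
print('sticks tip z',tri(f,cr(210,140,8,(128,393)),g,cr(215,235,7,(570,172))))
```

```text
(140, 50) [0.6154 0.1921 0.06  ]
(90, 520) [0.425  0.2134 0.06  ]
(190, 530) [0.42  0.174 0.06 ]
(235, 62) [0.6095 0.154  0.06  ]
(416, 85) [0.6009 0.0819 0.05  ]
(375, 548) [0.4125 0.1018 0.05  ]
sc [0.4293 0.2148 0.06  ]
sc [0.6118 0.1955 0.06  ]
holes sc [array([0.4638, 0.1933, 0.06  ]), array([0.5184, 0.1871, 0.06  ]), array([0.5734, 0.182 , 0.06  ]), array([0.5825, 0.1727, 0.06  ])]
holes top [array([0.4624, 0.1906, 0.06  ]), array([0.5168, 0.1841, 0.06  ]), array([0.5717, 0.1772, 0.06  ])]
sticks tip z (array([0.46333559, 0.19093675, 0.12233029]), np.float64(0.0004159817052388349))
```

View pics/c5.png

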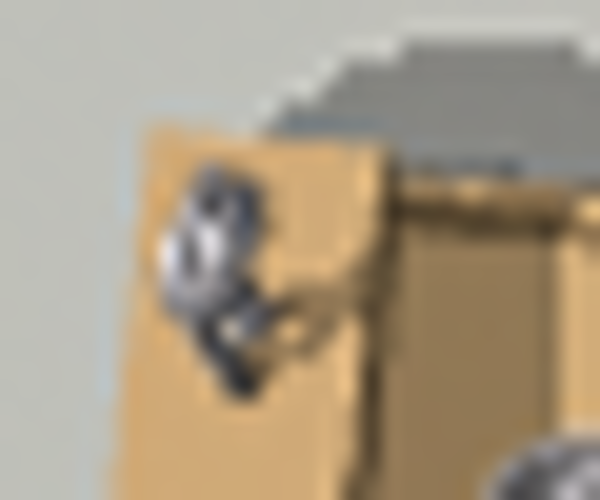

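View pics/c6.png

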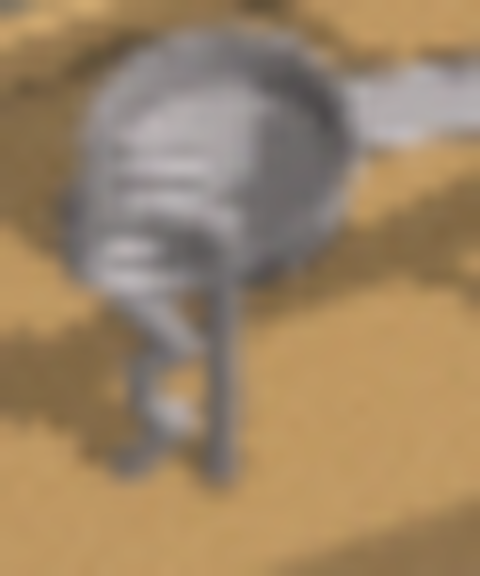

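Run:
```python
from h import *
f=load('t0');g=load('s0')
img=f['img'][145:163,224:240].astype(int)
sat=img.max(2)-img.min(2)
m=(sat<45)
print(m.astype(int))
leg=onz(g,*cr(238,262,16,(220,476)),.0625); foot=onz(g,*cr(238,262,16,(130,462)),.0625); print(leg,foot,np.degrees(np.arctan2(*(foot-leg)[1::-1])))
print(onz(f,*cr(220,140,20,(240,385)),.0625))
# coil top outline centre at z=.124 in top
print('coil top',onz(f,*cr(220,140,20,(211,242)),.124),'ends',onz(f,*cr(220,140,20,(237,180)),.124),onz(f,*cr(220,140,20,(180,300)),.124))
print('coil scene',onz(g,*cr(238,262,16,(160,225)),.124))
```

```text
[[1 1 1 1 1 1 1 1 1 1 1 1 1 1 1 1]
 [1 1 1 1 0 1 1 1 1 1 1 1 1 1 1 1]
 [1 1 1 0 0 0 0 0 0 0 0 0 0 0 0 1]
 [1 1 1 0 0 0 1 0 0 0 0 0 0 0 0 1]
 [1 1 1 0 0 1 1 1 1 0 0 0 0 0 0 1]
 [1 1 1 0 0 1 1 1 1 0 0 0 0 0 0 1]
 [1 1 1 0 1 1 1 1 1 0 0 0 0 0 0 1]
 [1 1 1 0 1 1 1 1 1 0 0 0 0 0 0 1]
 [1 1 1 0 1 1 1 1 1 0 0 0 0 0 0 1]
 [1 1 1 0 1 1 1 1 1 0 0 0 0 0 0 1]
 [1 1 1 0 1 1 1 1 1 1 1 0 0 0 1 0]
 [1 1 0 0 0 1 1 1 1 1 0 0 0 0 0 0]
 [1 1 0 0 0 0 1 1 1 0 0 0 0 0 0 0]
 [1 1 0 0 0 0 0 1 1 0 0 0 0 0 1 0]
 [1 1 0 0 0 0 0 1 1 0 0 0 0 0 1 0]
 [1 1 0 0 0 0 0 0 0 0 0 0 0 0 1 0]
 [1 1 0 0 0 0 0 0 0 0 0 0 0 0 1 0]
 [1 1 0 0 0 0 0 0 0 0 0 0 0 0 1 0]]
[0.57370514 0.18220893 0.0625    ] [0.58383776 0.17396859 0.0625    ] -39.119689491746605
[0.57164371 0.17790315 0.0625    ]
coil top [0.57839628 0.17587561 0.124     ] ends [0.58808378 0.17179613 0.124     ] [0.56937639 0.18070732 0.124     ]
coil scene [0.57649971 0.17800031 0.124     ]
```

{"op": "step_arm", "data": {
  "translation": [
    [30,45,0],
    [60,90,0],
    [90,135,0],
    [120,180,0],
    [150,225,0],
    [175,265,0],
    [198,303,-20],
    [198,303,-80],
    [198,303,-130],
    [198,303,-151]
  ],
  "turn": [0.1,0.25,0.4,0.55,0.7,0.85,1.0,1.0,1.0,1.0],
  "fingers": [-1,-1,-1,-1,-1,-1,-1,-1,-1,-1],
  "grip_force": 20
}}

```text
t: 1.35
ee_pos: [0.4726, -0.3115, 0.0508]
tcp_rot: [[0.989, -0.148, -0.005], [-0.148, -0.989, 0.002], [-0.005, -0.001, -1.0]]
force: [1.1, -0.9, 0.7]
grip_width: 0.0004
```

Run:
```python
from h import *
s=arm.state();print(s['t'],s['ee_pos'],s['tcp_rot'],s['force'],s['grip_width'],s['joint_pos'])
f=grab('top','t1.png');g=grab('scene','s1.png')
a=cv2.resize(f['img'][130:210,310:410],None,fx=4,fy=4,interpolation=cv2.INTER_CUBIC)
b=cv2.resize(g['img'][130:210,160:260],None,fx=4,fy=4,interpolation=cv2.INTER_CUBIC)
cv2.imwrite('pics/c7.png',np.hstack([a,b])[:,:,::-1])
```

```text
1.35 [ 0.47257558 -0.31149014  0.05083725] [[ 0.98896207 -0.14809871 -0.00455966]
 [-0.14809013 -0.98897149  0.00216811]
 [-0.00483047 -0.00146894 -0.99998725]] [ 1.08675297 -0.85626836  0.69707004] 0.0004390271717772147 [ 0.65534427  0.45079185 -0.23171412  1.96332503  0.14756291  0.74853028
  0.18844084]
top ['img', 'camera_matrix', 'position', 'rotation'] [[472.7883656873283, 0.0, 280.59269500465973], [0.0, 472.7883656873283, 208.65655777332395], [0.0, 0.0, 1.0]] [0.19242734 0.02835253 1.53293829] [[-0.025, 0.989, -0.144], [-1.0, -0.025, 0.002], [-0.001, 0.144, 0.99]]
scene ['img', 'camera_matrix', 'position', 'rotation'] [[412.4804637813173, 0.0, 280.2340871242595], [0.0, 412.4804637813173, 207.63425892699692], [0.0, 0.0, 1.0]] [0.74354892 0.63850945 0.88270842] [[-0.875, -0.365, 0.318], [0.484, -0.649, 0.587], [-0.008, 0.667, 0.745]]
```

View pics/c7.png

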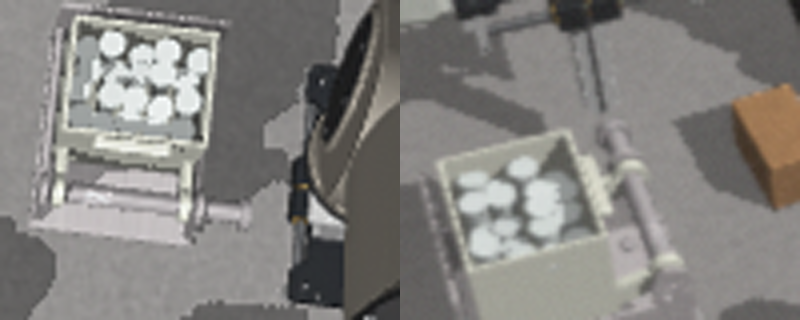

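{"op": "step_arm", "data": {
  "translation": [
    [3,20,1],
    [5,32,1],
    [6,38,1],
    [6.5,44,1],
    [7.3,50,1],
    [8,54,1],
    [8.5,58,1]
  ],
  "turn": [0,0,0,0,0,0,0],
  "fingers": [-1,-1,-1,-1,-1,-1,-1]
}}

```text
t: 2.33
ee_pos: [0.4812, -0.2535, 0.0524]
tcp_rot: [[0.989, -0.148, -0.005], [-0.148, -0.989, 0.002], [-0.005, -0.002, -1.0]]
force: [-0.0, -5.2, 1.2]
grip_width: 0.0007
```

Pushing with ~4–5 N friction as expected.

{"op": "step_arm", "data": {
  "translation": [
    [0.5,3,0],
    [0.8,5,0],
    [1,7,0],
    [1.2,8,0],
    [1.3,9,0]
  ],
  "turn": [0,0,0,0,0],
  "fingers": [-1,-1,-1,-1,-1]
}}

```text
t: 2.95
ee_pos: [0.4823, -0.2453, 0.0524]
tcp_rot: [[0.989, -0.149, -0.005], [-0.149, -0.989, 0.001], [-0.005, -0.001, -1.0]]
force: [-0.1, -11.4, -0.5]
grip_width: 0.0005
```

{"op": "step_arm", "data": {
  "translation": [
    [0.1,1,0],
    [0.2,2,0],
    [0.2,2,0]
  ],
  "turn": [0,0,0],
  "fingers": [-1,-1,-1]
}}

```text
t: 3.32
ee_pos: [0.4823, -0.2453, 0.0524]
tcp_rot: [[0.989, -0.15, -0.005], [-0.15, -0.989, -0.0], [-0.004, 0.001, -1.0]]
force: [0.2, -14.1, -2.6]
grip_width: 0.0004
```

{"op": "step_arm", "data": {
  "translation": [
    [-3,-25,0],
    [-4,-30,40],
    [-4,-30,100],
    [0,0,140],
    [15,60,148],
    [30,120,148],
    [45,180,148],
    [60,240,148],
    [75,300,148],
    [85,350,148]
  ],
  "turn": [0,0,0,0.15,0.3,0.45,0.6,0.75,0.9,1.05],
  "fingers": [-1,-1,-1,-1,-1,-1,-1,-1,-1,0]
}}

```text
t: 4.58
ee_pos: [0.5669, 0.1078, 0.2003]
tcp_rot: [[0.617, 0.787, -0.003], [0.787, -0.617, -0.003], [-0.004, 0.0, -1.0]]
force: [0.4, -0.1, 0.6]
grip_width: 0.0072
```

Run:
```python
from h import *
s=arm.state();print(s['t'],s['ee_pos'],s['tcp_rot'],s['force'],s['grip_width'],s['joint_pos'])
f=grab('top','t2.png');g=grab('scene','s2.png')
a=cv2.resize(f['img'][130:200,310:390],None,fx=10,fy=8,interpolation=cv2.INTER_CUBIC)
b=cv2.resize(g['img'][150:230,160:260],None,fx=8,fy=7,interpolation=cv2.INTER_CUBIC)
cv2.imwrite('pics/c8.png',a[:,:,::-1]);cv2.imwrite('pics/c9.png',b[:,:,::-1])
```

```text
4.575 [0.56690543 0.10777555 0.20025385] [[ 6.17296305e-01  7.86726388e-01 -2.61954958e-03]
 [ 7.86718741e-01 -6.17301858e-01 -3.46967275e-03]
 [-4.34673593e-03  8.09674226e-05 -9.99990550e-01]] [ 0.36330058 -0.10274055  0.63407588] 0.007215637303332798 [ 0.20699054  0.33543759 -0.62443204  1.80188566  0.22269576  1.07838281
  0.40759989]
top ['img', 'camera_matrix', 'position', 'rotation'] [[472.7883656873283, 0.0, 280.59269500465973], [0.0, 472.7883656873283, 208.65655777332395], [0.0, 0.0, 1.0]] [0.19242734 0.02835253 1.53293829] [[-0.025, 0.989, -0.144], [-1.0, -0.025, 0.002], [-0.001, 0.144, 0.99]]
scene ['img', 'camera_matrix', 'position', 'rotation'] [[412.4804637813173, 0.0, 280.2340871242595], [0.0, 412.4804637813173, 207.63425892699692], [0.0, 0.0, 1.0]] [0.74354892 0.63850945 0.88270842] [[-0.875, -0.365, 0.318], [0.484, -0.649, 0.587], [-0.008, 0.667, 0.745]]
```

View pics/t2.png

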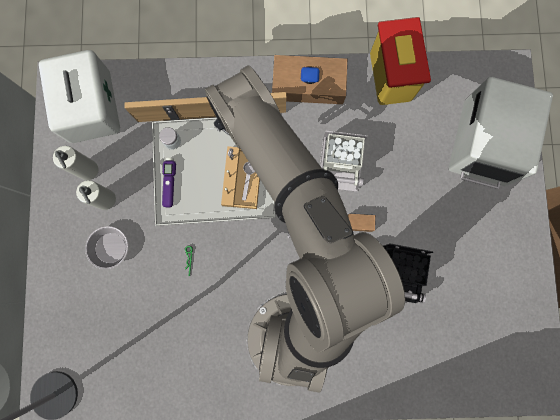

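View pics/s2.png

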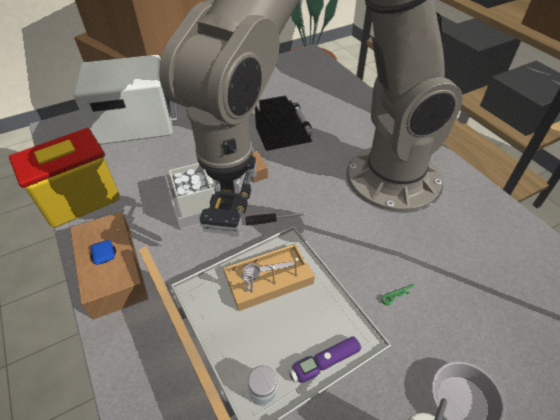

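View pics/c8.png

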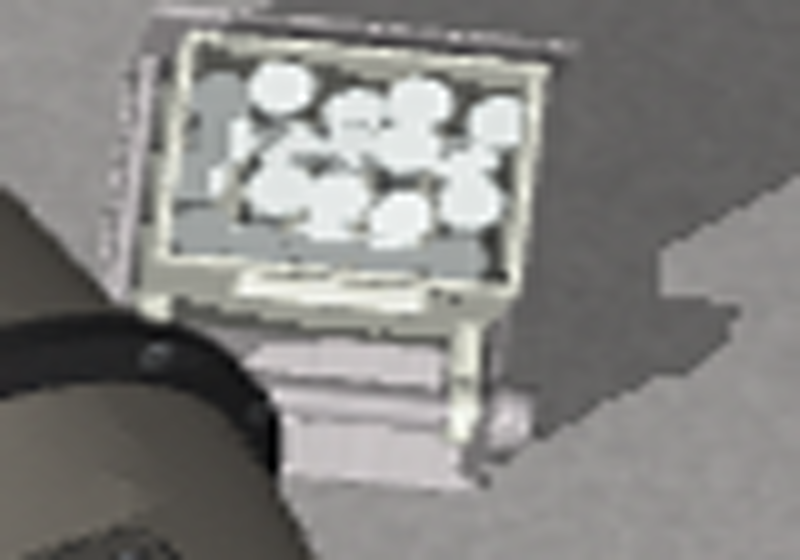

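View pics/c9.png

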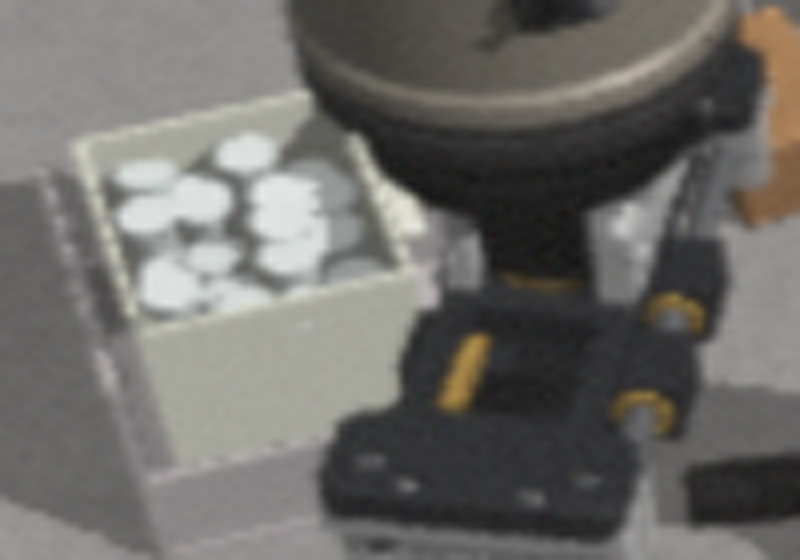

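{"op": "step_arm", "data": {
  "translation": [
    [5,35,5],
    [11,68,5],
    [11,68,0],
    [11,68,-20],
    [11,68,-20]
  ],
  "turn": [0.05,0.09,0.09,0.09,0.09],
  "fingers": [0,0,0,0,0]
}}

```text
t: 5.3
ee_pos: [0.5765, 0.1779, 0.178]
tcp_rot: [[0.541, 0.841, -0.006], [0.841, -0.541, -0.003], [-0.005, -0.004, -1.0]]
force: [0.0, 0.0, -0.0]
grip_width: 0.0464
```

Run:
```python
from h import *
s=arm.state();print(s['t'],s['ee_pos'],s['tcp_rot'][:,0],s['force'],s['grip_width'],s['joint_pos'])
f=grab('top','t3.png');g=grab('scene','s3.png')
a=cv2.resize(f['img'][150:220,300:400],None,fx=8,fy=8,interpolation=cv2.INTER_CUBIC)
b=cv2.resize(g['img'][150:320,160:330],None,fx=3.5,fy=3.5,interpolation=cv2.INTER_CUBIC)
cv2.imwrite('pics/c10.png',a[:,:,::-1]);cv2.imwrite('pics/c11.png',b[:,:,::-1])
```

```text
5.3 [0.57648085 0.17787935 0.17795104] [ 0.5407457   0.84116854 -0.00543901] [ 0.00275285  0.03857616 -0.02910932] 0.046447017776650695 [ 0.09901187  0.41043172 -0.64718917  1.76256239  0.27739062  1.06821365
  0.35453567]
top ['img', 'camera_matrix', 'position', 'rotation'] [[472.7883656873283, 0.0, 280.59269500465973], [0.0, 472.7883656873283, 208.65655777332395], [0.0, 0.0, 1.0]] [0.19242734 0.02835253 1.53293829] [[-0.025, 0.989, -0.144], [-1.0, -0.025, 0.002], [-0.001, 0.144, 0.99]]
scene ['img', 'camera_matrix', 'position', 'rotation'] [[412.4804637813173, 0.0, 280.2340871242595], [0.0, 412.4804637813173, 207.63425892699692], [0.0, 0.0, 1.0]] [0.74354892 0.63850945 0.88270842] [[-0.875, -0.365, 0.318], [0.484, -0.649, 0.587], [-0.008, 0.667, 0.745]]
```

View pics/c10.png

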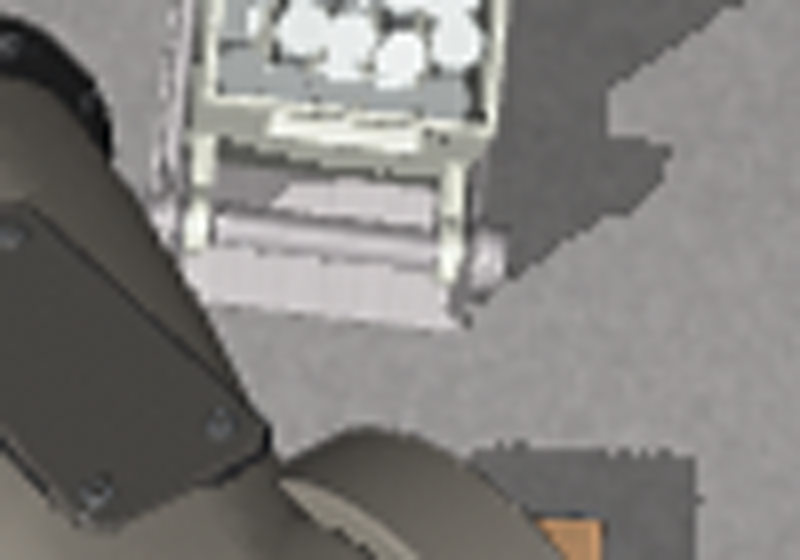

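View pics/c11.png

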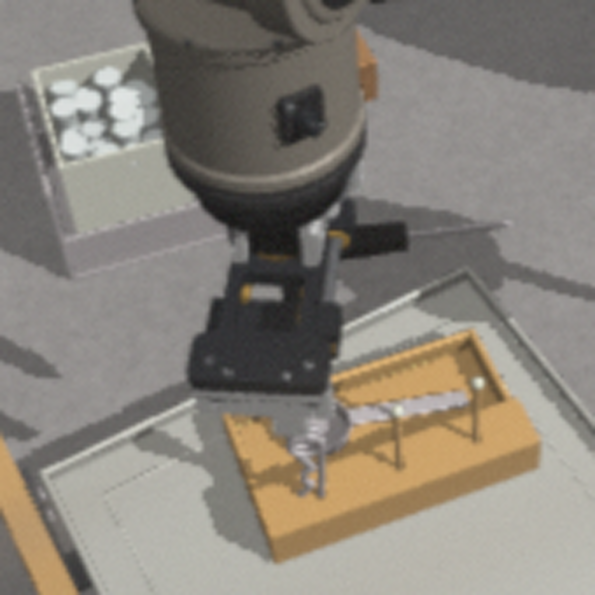

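{"op": "step_arm", "data": {
  "translation": [
    [1.5,-2,-15],
    [1.5,-2,-35],
    [1.5,-2,-55],
    [1.5,-2,-68],
    [1.5,-2,-73],
    [1.5,-2,-73]
  ],
  "turn": [0,0,0,0,0,0],
  "fingers": [0,0,0,0,0,0]
}}

```text
t: 6.15
ee_pos: [0.5789, 0.1768, 0.1067]
tcp_rot: [[0.54, 0.841, -0.004], [0.841, -0.54, -0.002], [-0.003, -0.002, -1.0]]
force: [-0.3, 0.5, -0.6]
grip_width: 0.0469
```

Run:
```python
from h import *
g=grab('scene','s4.png')
b=cv2.resize(g['img'][230:310,200:300],None,fx=8,fy=7,interpolation=cv2.INTER_CUBIC)
cv2.imwrite('pics/c12.png',b[:,:,::-1])
```

```text
scene ['img', 'camera_matrix', 'position', 'rotation'] [[412.4804637813173, 0.0, 280.2340871242595], [0.0, 412.4804637813173, 207.63425892699692], [0.0, 0.0, 1.0]] [0.74354892 0.63850945 0.88270842] [[-0.875, -0.365, 0.318], [0.484, -0.649, 0.587], [-0.008, 0.667, 0.745]]
```

View pics/c12.png

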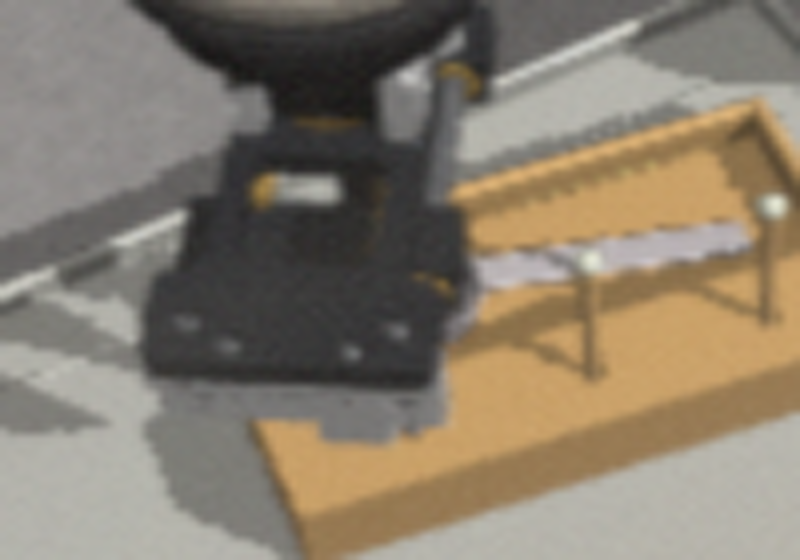

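{"op": "step_arm", "data": {
  "translation": [
    [-0.5,-0.7,-1.5],
    [-0.5,-0.7,-1.5],
    [-0.5,-0.7,-1.5],
    [-0.5,-0.7,-1.5],
    [-0.5,-0.7,-1.5]
  ],
  "turn": [0,0,0,0,0],
  "fingers": [-1,-1,-1,-1,-1],
  "grip_force": 35
}}

```text
t: 6.82
ee_pos: [0.5784, 0.1755, 0.1056]
tcp_rot: [[0.541, 0.841, -0.004], [0.841, -0.541, -0.002], [-0.004, -0.002, -1.0]]
force: [-1.9, -4.0, 2.7]
grip_width: 0.0098
```

{"op": "step_arm", "data": {
  "translation": [
    [-0.3,-0.6,8],
    [-0.3,-0.6,20],
    [-0.3,-0.6,35],
    [-0.3,-0.6,60],
    [-0.3,-0.6,90],
    [-0.3,-0.6,100],
    [-0.3,-0.6,100]
  ],
  "turn": [0,0,0,0,0,0,0],
  "fingers": [-1,-1,-1,-1,-1,-1,-1]
}}

```text
t: 7.7
ee_pos: [0.5784, 0.175, 0.2062]
tcp_rot: [[0.541, 0.841, -0.002], [0.841, -0.541, -0.002], [-0.003, -0.001, -1.0]]
force: [0.4, 0.3, -0.7]
grip_width: 0.0098
```

Run:
```python
from h import *
s=arm.state();print(s['t'],s['ee_pos'],s['tcp_rot'][:,0],s['force'],s['grip_width'])
g=grab('scene','s5.png')
b=cv2.resize(g['img'][200:300,190:310],None,fx=6,fy=6,interpolation=cv2.INTER_CUBIC)
cv2.imwrite('pics/c13.png',b[:,:,::-1])
```

```text
7.7 [0.5784026  0.17500137 0.20618985] [ 0.54072341  0.8411942  -0.0032418 ] [ 0.37997817  0.32398632 -0.68662835] 0.009814906705217407
scene ['img', 'camera_matrix', 'position', 'rotation'] [[412.4804637813173, 0.0, 280.2340871242595], [0.0, 412.4804637813173, 207.63425892699692], [0.0, 0.0, 1.0]] [0.74354892 0.63850945 0.88270842] [[-0.875, -0.365, 0.318], [0.484, -0.649, 0.587], [-0.008, 0.667, 0.745]]
```

View pics/c13.png

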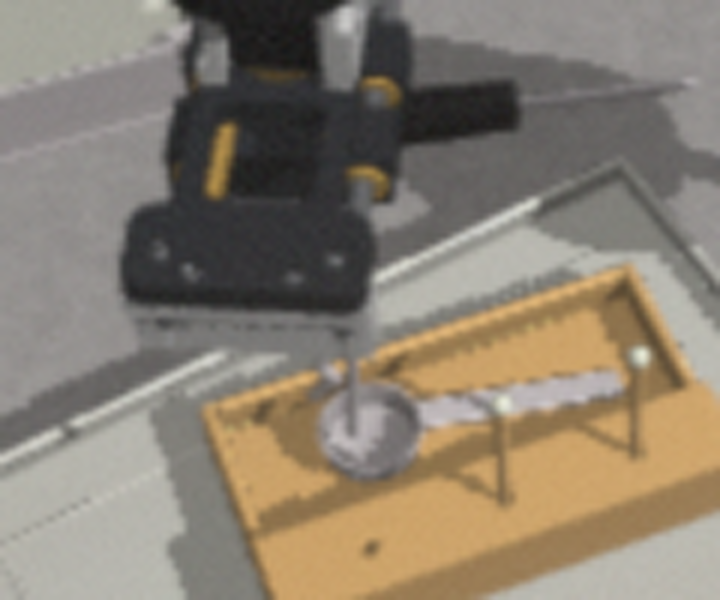

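Run:
```python
from h import *
g=load('s5'); f=load('t3')
print('tip',onz(g,*cr(190,200,6,(352,436)),.1405))
print('hole',onz(g,*cr(190,200,6,(372,547)),.060))
# pin axis estimation from top t3 (crop off 300,150 s8): pin between ears: upper edge/lower edge
for p in [(225,215),(440,243),(220,248),(440,270),(500,235),(497,290),(505,262)]:
    print(p,onz(f,*cr(300,150,8,p),.062).round(4))
```

```text
tip [0.57517302 0.18128471 0.1405    ]
hole [0.57198175 0.17992209 0.06      ]
(225, 215) [ 0.5066 -0.1268  0.062 ]
(440, 243) [ 0.4931 -0.2115  0.062 ]
(220, 248) [ 0.4933 -0.1243  0.062 ]
(440, 270) [ 0.4822 -0.211   0.062 ]
(500, 235) [ 0.4958 -0.2355  0.062 ]
(497, 290) [ 0.4736 -0.2332  0.062 ]
(505, 262) [ 0.4848 -0.2369  0.062 ]
```

Run:
```python
from h import *
g=load('s5')
b=cv2.resize(g['img'][150:230,160:260],None,fx=8,fy=7,interpolation=cv2.INTER_CUBIC)
cv2.imwrite('pics/c14.png',b[:,:,::-1])
f=load('t3')
print(proj(g,[.506,-.0855,.062]),proj(f,[.506,-.0855,.062]))
```

```text
[229.89330984 204.271879  ] [314.69997157 176.92936387]
```

View pics/c14.png

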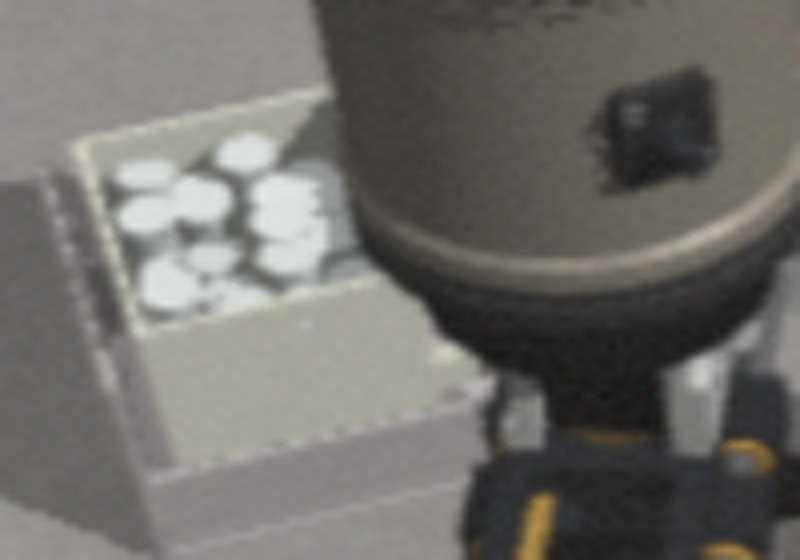

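{"op": "step_arm", "data": {
  "translation": [
    [-15,-40,24],
    [-30,-85,24],
    [-45,-130,24],
    [-60,-175,24],
    [-75,-220,24],
    [-95,-270,24],
    [-118,-315,24],
    [-118,-325,24],
    [-118,-325,24]
  ],
  "turn": [0.05,0.1,0.15,0.2,0.25,0.3,0.38,0.426,0.426],
  "fingers": [-1,-1,-1,-1,-1,-1,-1,-1,-1]
}}

```text
t: 8.88
ee_pos: [0.4593, -0.1509, 0.2284]
tcp_rot: [[0.147, 0.989, -0.004], [0.989, -0.147, -0.003], [-0.004, -0.003, -1.0]]
force: [0.2, 0.5, 0.3]
grip_width: 0.0097
```

Run:
```python
from h import *
s=arm.state();print(s['t'],s['ee_pos'],s['tcp_rot'],s['force'],s['grip_width'])
g=grab('scene','s6.png');f=grab('top','t6.png')
b=cv2.resize(g['img'][150:240,165:265],None,fx=8,fy=6.6,interpolation=cv2.INTER_CUBIC)
cv2.imwrite('pics/c15.png',b[:,:,::-1])
b=cv2.resize(g['img'][185:225,210:255],None,fx=16,fy=14,interpolation=cv2.INTER_CUBIC)
cv2.imwrite('pics/c16.png',b[:,:,::-1])
```

```text
8.875 [ 0.45933279 -0.15089122  0.2284097 ] [[ 0.14684699  0.98915256 -0.00362879]
 [ 0.98915138 -0.14685945 -0.003442  ]
 [-0.00393759 -0.00308398 -0.99998749]] [0.18846287 0.49667519 0.28234521] 0.009694077027880187
scene ['img', 'camera_matrix', 'position', 'rotation'] [[412.4804637813173, 0.0, 280.2340871242595], [0.0, 412.4804637813173, 207.63425892699692], [0.0, 0.0, 1.0]] [0.74354892 0.63850945 0.88270842] [[-0.875, -0.365, 0.318], [0.484, -0.649, 0.587], [-0.008, 0.667, 0.745]]
top ['img', 'camera_matrix', 'position', 'rotation'] [[472.7883656873283, 0.0, 280.59269500465973], [0.0, 472.7883656873283, 208.65655777332395], [0.0, 0.0, 1.0]] [0.19242734 0.02835253 1.53293829] [[-0.025, 0.989, -0.144], [-1.0, -0.025, 0.002], [-0.001, 0.144, 0.99]]
```

View pics/c15.png

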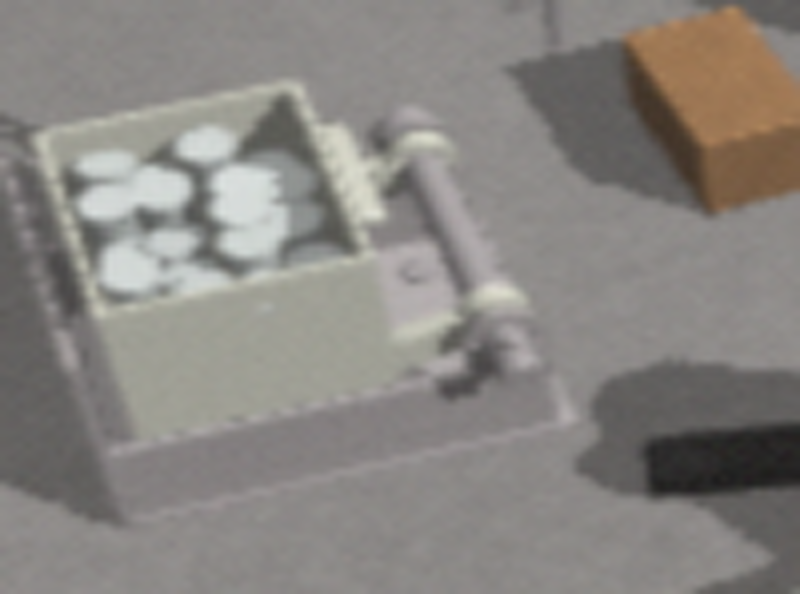

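View pics/c16.png

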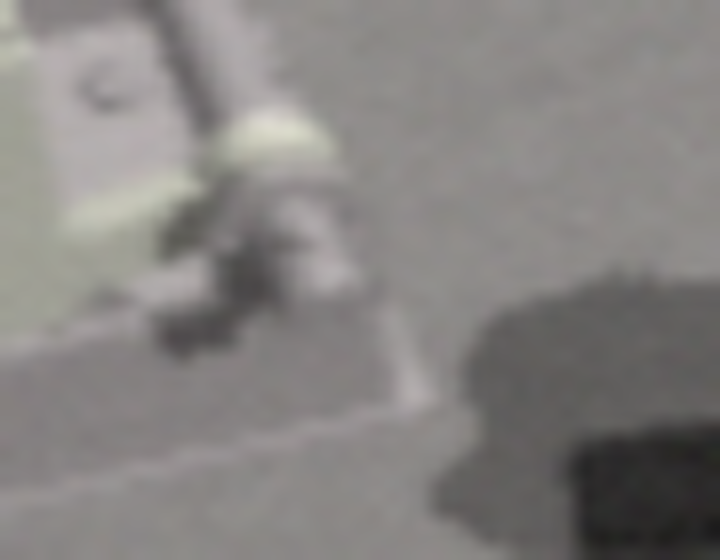

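View pics/t6.png

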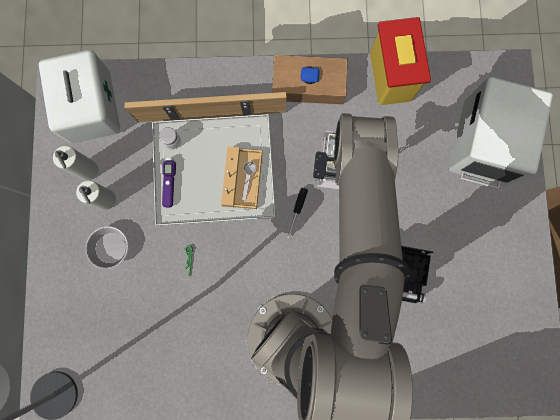

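```bash
cat >> h.py <<'E'
O=np.array([.4944,-.1657]);YD=np.array([.1445,.9895]);XD=np.array([.9895,-.1445])
def w(x,y,z): return np.array([*(O+XD*x/1e3+YD*y/1e3),z/1e3])
E
python3 - <<'E'
from h import *
g=load('s6')
im=g['img'][185:215,215:245].astype(float)
im=np.clip((im-80)/(230-80)*255,0,255).astype(np.uint8)
s=20
b=cv2.resize(im,None,fx=s,fy=s,interpolation=cv2.INTER_CUBIC)
c=b.copy()
for y in (64,73,81,89,94,102):
  for (x,z,col) in((0,70,(255,0,0)),(8,62,(0,255,0)),(-8,62,(0,0,255)),(0,62,(255,255,0))):
    q=proj(g,w(x,y,z)); p=((q-[215,185]+.5)*s-.5).round().astype(int)
    cv2.circle(c,tuple(int(k) for k in p),2,col,-1)
cv2.imwrite('pics/c17.png',cv2.resize(np.hstack([b,c]),(800,400))[:,:,::-1])
cv2.imwrite('pics/c18.png',b[:,:,::-1])
print(g['img'][190:212,222:242].mean(2).astype(int))
E
```

```text
[[121 144 164 170 161 143 140 140 139 141 140 140 140 141 138 139 137 139
  141 139]
 [111 138 157 168 169 160 151 141 138 140 142 141 143 141 137 139 137 137
  138 138]
 [109 127 154 169 179 181 167 146 141 141 139 137 138 139 138 139 136 137
  137 138]
 [110 120 157 190 208 203 192 166 144 144 142 141 141 137 135 137 136 136
  138 142]
 [125 136 174 197 208 211 209 191 160 139 141 141 142 138 138 140 137 137
  139 142]
 [147 148 172 185 188 188 184 182 173 143 141 143 141 142 143 139 138 140
  140 142]
 [139 139 155 161 165 171 170 170 163 145 141 139 141 141 138 141 141 142
  143 142]
 [135 125 122 140 158 161 156 158 156 151 138 138 143 139 139 142 143 139
  140 139]
 [152 114 116 133 137 140 140 140 135 136 139 140 140 140 140 143 141 139
  138 138]
 [111 104 119 127 130 143 158 150 141 132 134 137 140 143 138 137 137 139
  138 138]
 [ 96 106 121 119 123 146 160 167 153 128 131 134 139 140 138 136 137 137
  139 141]
 [ 99 117 119 108 112 127 146 167 160 141 138 135 140 142 140 138 140 138
  138 141]
 [106 120 122  93  99 104 123 146 162 148 138 135 138 141 141 140 142 141
  139 136]
 [143 108  87  81  92 114 138 160 168 157 138 137 139 139 139 141 140 139
  140 140]
 [157 113  81  76  85 108 136 160 176 169 148 134 139 142 140 141 141 139
  142 139]
 [155 109  78  73  77 101 131 150 162 147 141 127 137 140 143 142 138 139
  138 141]
 [126 107  83  78  85  97 122 129 131 128 128 129 141 138 137 141 137 135
  136 133]
 [ 94  83  81  95 110 106 118 123 124 121 129 139 152 144 140 138 138 135
  129 109]
 [ 81  78  92 122 122 119 120 124 128 126 128 137 153 148 138 136 137 129
  106  94]
 [ 86  87 100 126 126 126 126 127 127 128 129 137 150 153 136 137 135 121
   99  96]
 [118 121 125 130 126 128 128 131 127 128 129 133 149 158 142 136 131 104
   93  94]
 [130 130 131 129 128 129 130 129 129 130 130 130 144 165 152 138 124  98
   93  92]]
```

View pics/c17.png

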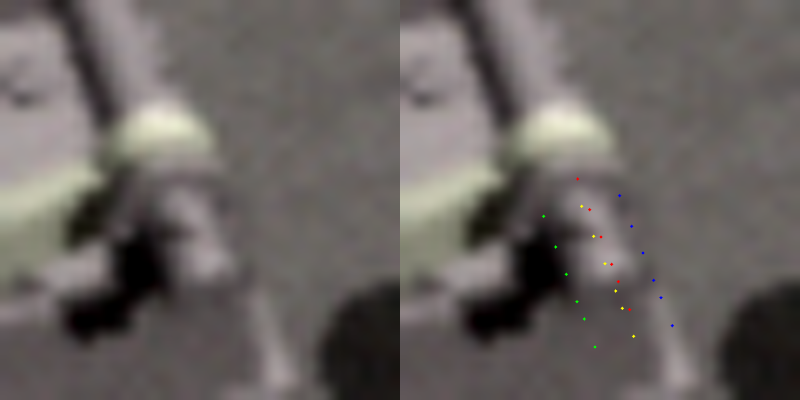

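View pics/c18.png

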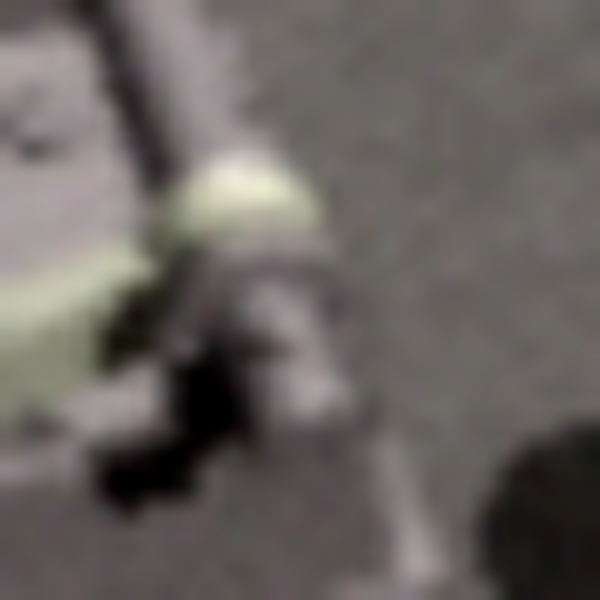

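Run:
```python
from h import *
g=load('s6')
def loc(u,v,z):
    p=onz(g,u,v,z)[:2]-O; return (p@XD*1e3).round(1),(p@YD*1e3).round(1)
print('mouth',loc(226.8,202,.0696),loc(227.3,202,.0696),loc(226.3,202,.0696))
print('end',loc(230,205.5,.070),loc(229.5,205.5,.070))
print('right edge', [loc(230.9+.35*(v-201),v,.0642) for v in (199,201,203)])
print('ear face top edge',loc(226,197.7,.076),loc(226,198,.076),loc(228,198,.076))
# bin corners scene
for p in[(370,255),(100,315),(38,132),(295,82)]: print(loc(165+(p[0]+.5)/8-.5,150+(p[1]+.5)/6.6-.5,.115))
gt=load('t3')
```

```text
mouth (np.float64(6.6), np.float64(77.0)) (np.float64(5.3), np.float64(77.5)) (np.float64(7.8), np.float64(76.6))
end (np.float64(2.1), np.float64(92.7)) (np.float64(3.4), np.float64(92.2))
right edge [(np.float64(-5.9), np.float64(64.6)), (np.float64(-5.6), np.float64(72.5)), (np.float64(-5.3), np.float64(80.2))]
ear face top edge (np.float64(5.3), np.float64(67.0)) (np.float64(5.6), np.float64(68.1)) (np.float64(0.6), np.float64(70.0))
(np.float64(39.3), np.float64(56.8))
(np.float64(128.2), np.float64(57.5))
(np.float64(127.7), np.float64(-53.8))
(np.float64(38.4), np.float64(-52.4))
```

{"op": "step_arm", "data": {
  "translation": [
    [30,30,0],
    [58,58,0],
    [58.5,58.7,-20],
    [58.5,58.7,-45],
    [58.5,58.7,-65],
    [58.5,58.7,-73],
    [58.5,58.7,-73]
  ],
  "turn": [0,0,0,0,0,0,0],
  "fingers": [-1,-1,-1,-1,-1,-1,-1]
}}

```text
t: 9.85
ee_pos: [0.5184, -0.0901, 0.1555]
tcp_rot: [[0.145, 0.989, -0.004], [0.989, -0.145, -0.003], [-0.003, -0.003, -1.0]]
force: [0.3, -0.8, 0.1]
grip_width: 0.0101
```

Run:
```python
from h import *
s=arm.state();print(s['t'],s['ee_pos'],s['tcp_rot'],s['force'],s['grip_width'])
g=grab('scene','s7.png');f=grab('top','t7.png')
im=g['img'][165:225,205:255]
b=cv2.resize(im,None,fx=12,fy=10,interpolation=cv2.INTER_CUBIC)
cv2.imwrite('pics/c20.png',b[:,:,::-1])
```

```text
9.85 [ 0.51840563 -0.09005474  0.15550874] [[ 0.14462152  0.9894797  -0.00381351]
 [ 0.98948128 -0.14463276 -0.00285569]
 [-0.00337721 -0.0033604  -0.99998865]] [ 0.25722585 -0.78456053  0.13445013] 0.010097331143929515
scene ['img', 'camera_matrix', 'position', 'rotation'] [[412.4804637813173, 0.0, 280.2340871242595], [0.0, 412.4804637813173, 207.63425892699692], [0.0, 0.0, 1.0]] [0.74354892 0.63850945 0.88270842] [[-0.875, -0.365, 0.318], [0.484, -0.649, 0.587], [-0.008, 0.667, 0.745]]
top ['img', 'camera_matrix', 'position', 'rotation'] [[472.7883656873283, 0.0, 280.59269500465973], [0.0, 472.7883656873283, 208.65655777332395], [0.0, 0.0, 1.0]] [0.19242734 0.02835253 1.53293829] [[-0.025, 0.989, -0.144], [-1.0, -0.025, 0.002], [-0.001, 0.144, 0.99]]
```

View pics/c20.png

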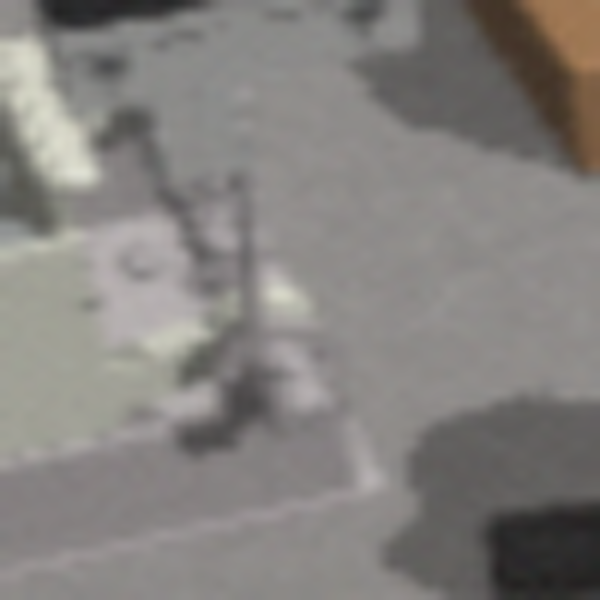

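View pics/s7.png

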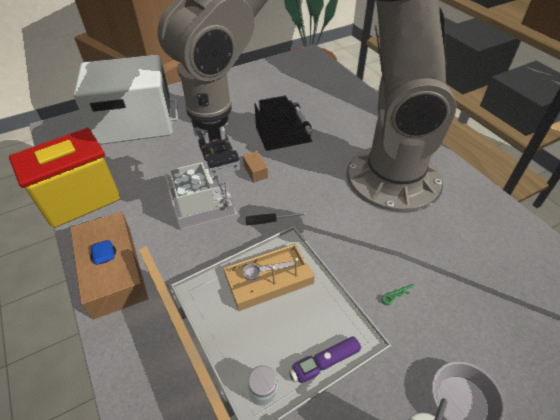

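Run:
```python
from h import *
a=load('s6')['img'].astype(int).mean(2);b=load('s7')['img'].astype(int).mean(2)
d=(b-a)
np.set_printoptions(linewidth=200)
print('cols',list(range(216,236)))
for r in range(182,210): print(r,d[r,216:236].astype(int))
g=load('s7')
L=w(0,0,0)
s=[.5184,-.0901]
for off in (8,9,10):
    p=np.array(s)-XD*off/1e3; print(off,proj(g,[*p,.0903]),proj(g,[*p,.110]))
```

```text
cols [216, 217, 218, 219, 220, 221, 222, 223, 224, 225, 226, 227, 228, 229, 230, 231, 232, 233, 234, 235]
182 [  3   3   9   9 -14 -31 -36 -18 -24 -18  -1   1   1   1   4   1   0   0   0   1]
183 [ -1   0   7  11 -13 -42 -39 -30 -43 -29  -5   2   0   0   0   2   0   3  -1   1]
184 [  0   3   0   3  -8 -33 -47 -44 -37 -29   1   1   2  -3  -4   1   0   2  -1   0]
185 [  0   1   0  -7 -14 -21 -30 -29 -28 -24  -3   0   0   0  -1   0   4   2   1  -1]
186 [  0   2   1  -3   0   1 -16 -15 -35 -37 -15  -3   0   0   2   0   1   0   2   0]
187 [  0   3  -2   3  -2  -3  -3  -9 -38 -51 -21   0   1   0   1   2  -1   1   1   3]
188 [ -1   3   1   0   0   3   9   3 -19 -48  -9   2  -1   0   2   2   3   1   2   1]
189 [  1   2   0  -1   0  -2  -1   3 -16 -53 -18  -3   1   1   0  -2   1   3   0  -1]
190 [  4   0   1   2   4  -4 -14 -20 -37 -62 -27  -2   0   0   1  -1  -1   0   0   2]
191 [  0   0  -2   1  -1   2   9  -9 -26 -59 -29  -1   1   2   1   0  -2   0  -2   0]
192 [  2  -1   3  -4 -14  -4  18   0 -22 -53 -33  -4   2   2   0   0   1   3   1  -1]
193 [  0   0   2  -7 -30 -27  -3  -1 -27 -70 -60
[... 728 characters left out ...]
2 [ 1  1  0  0 -1  2  0  1  0 -1 -3  0  1  1  1  1  4  1  0 -1]
203 [-1 -1  1  0  1  3  1  3  6  0  1 -1  0  0  3  2  0 -1  2  0]
204 [ 0  0  2  0 -1  2  0  3  0  1  0  1  2 -1  0  0  0  0  0 -1]
205 [ 2  0  1  1  2  1  0  3  0  0  0  0  0  1  0  3  4  0 -1  0]
206 [ 1  3  0  1  1  2  1 -1 -3  0  2  4  1  1  2 -1  1  2  0  2]
207 [ 1  0  2  4  2  1  0  3 -1  1  1  0  0  3 -4  5  0  0  0 -3]
208 [ 0  4  0  0  0  0 -1  0  2 -4  3  0 -3  1  0  0  1  2 -1  0]
209 [ 1  1  0  1  0  3 -2  0  0  1  2  1  2  3  3  2  1  0  3  1]
8 [226.74979372 196.84267687] [225.96052453 191.6581514 ]
9 [227.11477035 196.74395857] [226.33064242 191.55919252]
10 [227.4795936  196.64528176] [226.70060265 191.4602758 ]
```

Run:
```python
from h import *
g=load('s7')
def loc(u,v,z):
    p=onz(g,u,v,z)[:2]-O; return (p@XD*1e3).round(1),(p@YD*1e3).round(1)
print('tip',loc(225.6,197.9,.0903), loc(225.6,197.5,.0903))
q=np.array([.5184,-.0901])-O; print('tcp loc',q@XD,q@YD)
```

```text
tip (np.float64(8.7), np.float64(80.9)) (np.float64(8.3), np.float64(79.5))
tcp loc 0.01282379999999997 0.07827419999999999
```

{"op": "step_arm", "data": {
  "translation": [
    [-3.7,-1,-5],
    [-3.7,-1,-12],
    [-3.7,-1,-15],
    [-3.7,-1,-15]
  ],
  "turn": [0,0,0,0],
  "fingers": [-1,-1,-1,-1],
  "grip_force": 50
}}

```text
t: 10.45
ee_pos: [0.515, -0.0914, 0.1411]
tcp_rot: [[0.145, 0.989, -0.003], [0.989, -0.145, -0.003], [-0.004, -0.002, -1.0]]
force: [-0.9, 0.0, 0.4]
grip_width: 0.0096
```

Run:
```python
from h import *
s=arm.state();print(s['t'],s['ee_pos'],s['force'],s['grip_width'])
g=grab('scene','s8.png')
a=load('s6')['img'].astype(int).mean(2);b=g['img'].astype(int).mean(2)
np.set_printoptions(linewidth=200)
for r in range(194,208): print(r,(b-a)[r,218:236].astype(int), b[r,218:236].astype(int))
q=s['ee_pos'][:2]-O; print('tcp loc',q@XD,q@YD)
im=g['img'][185:215,215:245].astype(float)
im=np.clip((im-60)/(230-60)*255,0,255).astype(np.uint8)
cv2.imwrite('pics/c21.png',cv2.resize(im,None,fx=20,fy=20,interpolation=cv2.INTER_CUBIC)[:,:,::-1])
```

```text
10.45 [ 0.51502961 -0.0914116   0.14107121] [-0.92963621  0.04248013  0.3701368 ] 0.009602029474182842
scene ['img', 'camera_matrix', 'position', 'rotation'] [[412.4804637813173, 0.0, 280.2340871242595], [0.0, 412.4804637813173, 207.63425892699692], [0.0, 0.0, 1.0]] [0.74354892 0.63850945 0.88270842] [[-0.875, -0.365, 0.318], [0.484, -0.649, 0.587], [-0.008, 0.667, 0.745]]
194 [  3   1   3   0 -11 -22 -33 -39 -73 -69 -30   0   0   0   0   6   2   2] [180 178 176 162 114 114 140 157 135 142 179 191 160 139 141 147 144 141]
195 [  0   5   0  -6 -20 -17 -17 -16 -43 -54 -15   3   0   0   0   1   2   1] [176 180 176 161 126 131 154 169 144 133 169 185 173 143 141 144 144 143]
196 [  2   0   3   3  -2  -3  -1  -7 -30 -42 -10   1   1   2   1   3   3   3] [177 178 178 166 137 136 153 154 135 129 159 171 164 147 142 142 145 144]
197 [  2   4   1   4  -2   0  -2 -12 -31 -42 -10  -1   2   2   4   2  -2   3] [183 188 186 177 133 126 120 127 127 119 146 157 158 153 142 141 141 142]
198 [ -3  -1   0   1   1  -1   1  -7 -24 -30  -7   0   2   0  -1   2   3   1] [183 190 189 181 154 112 118 125 113 1
[... 679 characters left out ...]
3   2   1   1  -1   0   2   0  -3   1   1] [144 110 114 138 143 103  89  84  94 115 140 158 169 160 138 134 141 140]
204 [-1 -5  0  2  2  2  1  1 -1  1  1  0  0 -1  1  0  2 -2] [157 158 163 169 159 115  83  77  84 110 137 161 176 168 150 134 142 139]
205 [ 1 -1  2  4  3  3  3  4  3  0  0  3  1  5  3  0  1  1] [166 169 173 173 158 113  82  77  80 100 132 153 163 152 145 127 138 142]
206 [ 3  0  0  4  3  0  1 -2  0  4  3  1  1  0  1  3  1  2] [150 161 151 147 130 107  84  75  85 101 125 130 132 128 129 133 143 140]
207 [ 0  3  3  2  0  2  1  0  3  2  1  2 -2  0 -1  1  1 -2] [153 132 116 108  93  85  83  95 113 109 119 125 122 122 128 141 153 142]
tcp loc 0.00967832541850596 0.07648935283366602
```

View pics/c21.png

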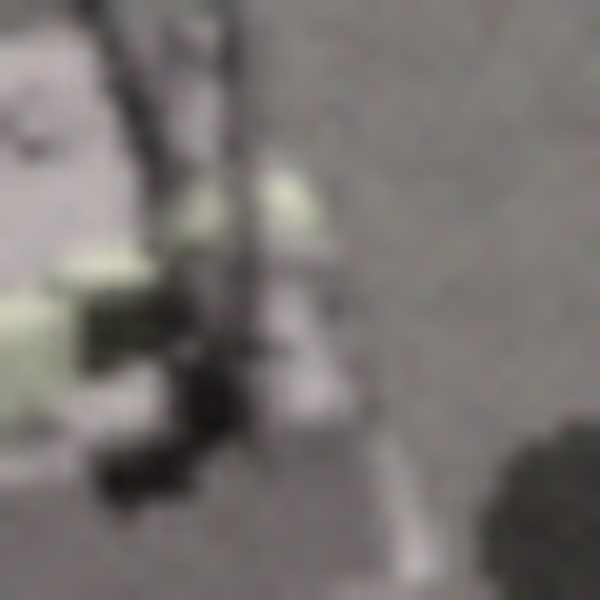

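{"op": "step_arm", "data": {
  "translation": [
    [0,0,-2],
    [0,0,-3.5],
    [0,0,-4.5],
    [0,0,-5.5]
  ],
  "turn": [0,0,0,0],
  "fingers": [-1,-1,-1,-1]
}}

```text
t: 11.0
ee_pos: [0.5152, -0.0915, 0.1357]
tcp_rot: [[0.145, 0.989, -0.003], [0.989, -0.145, -0.003], [-0.004, -0.002, -1.0]]
force: [0.6, -0.6, 0.4]
grip_width: 0.0097
```

{"op": "step_arm", "data": {
  "translation": [
    [0,0,-0.6],
    [0,0,-1.2],
    [0,0,-1.2]
  ],
  "turn": [0,0,0],
  "fingers": [-1,-1,-1]
}}

```text
t: 11.38
ee_pos: [0.5151, -0.0916, 0.1345]
tcp_rot: [[0.145, 0.989, -0.003], [0.989, -0.145, -0.003], [-0.004, -0.002, -1.0]]
force: [-0.1, -1.8, 0.1]
grip_width: 0.0094
```

{"op": "step_arm", "data": {
  "translation": [
    [0,0,-0.6],
    [0,0,-1.2],
    [0,0,-1.2]
  ],
  "turn": [0,0,0],
  "fingers": [-1,-1,-1]
}}

```text
t: 11.75
ee_pos: [0.5151, -0.0916, 0.1332]
tcp_rot: [[0.145, 0.989, -0.003], [0.989, -0.145, -0.003], [-0.004, -0.002, -1.0]]
force: [-0.4, -1.9, -0.3]
grip_width: 0.0093
```

Run:
```python
from h import *
s=arm.state();print(s['t'],s['ee_pos'],s['force'],s['moment'],s['grip_width'])
g=grab('scene','s9.png')
im=g['img'][185:215,215:245].astype(float)
im=np.clip((im-60)/(230-60)*255,0,255).astype(np.uint8)
cv2.imwrite('pics/c22.png',cv2.resize(im,None,fx=20,fy=20,interpolation=cv2.INTER_CUBIC)[:,:,::-1])
```

```text
11.75 [ 0.51506629 -0.09158361  0.13320045] [-0.40392869 -1.85425496 -0.33874359] [-0.41208354 -0.04411431  0.07294345] 0.009336524344325685
scene ['img', 'camera_matrix', 'position', 'rotation'] [[412.4804637813173, 0.0, 280.2340871242595], [0.0, 412.4804637813173, 207.63425892699692], [0.0, 0.0, 1.0]] [0.74354892 0.63850945 0.88270842] [[-0.875, -0.365, 0.318], [0.484, -0.649, 0.587], [-0.008, 0.667, 0.745]]
```

View pics/c22.png

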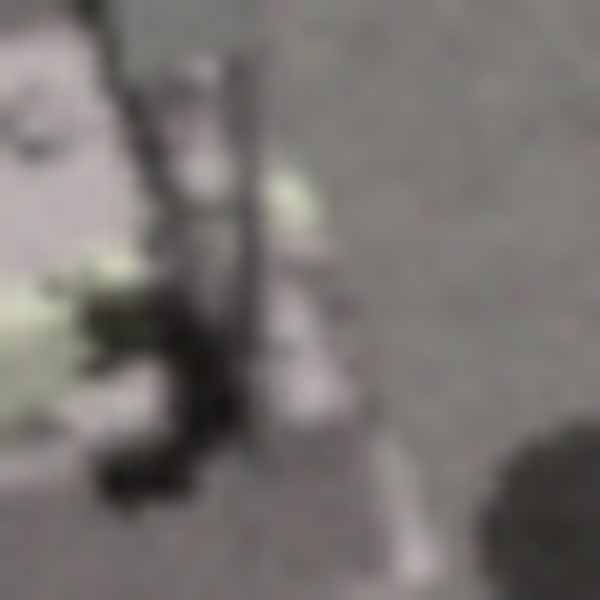

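{"op": "step_arm", "data": {
  "translation": [
    [0,-0.5,-0.3],
    [0,-0.8,-1],
    [0,-0.8,-1]
  ],
  "turn": [0,0,0],
  "fingers": [-1,-1,-1]
}}

```text
t: 12.18
ee_pos: [0.515, -0.0923, 0.1321]
tcp_rot: [[0.145, 0.989, -0.003], [0.989, -0.145, -0.003], [-0.004, -0.003, -1.0]]
force: [-0.5, 1.1, 0.2]
grip_width: 0.0094
```

Run:
```python
from h import *
s=arm.state();print(s['t'],s['ee_pos'],s['force'],s['moment'],s['grip_width'])
```

```text
12.175 [ 0.51497056 -0.09227255  0.13212263] [-0.46614746  1.14921206  0.17298126] [0.09366434 0.14250996 0.017239  ] 0.009436875261087291
```

{"op": "step_arm", "data": {
  "translation": [
    [0,0.2,-0.6],
    [0,0.2,-1.2],
    [0,0.2,-1.2]
  ],
  "turn": [0,0,0],
  "fingers": [-1,-1,-1]
}}

```text
t: 12.55
ee_pos: [0.5148, -0.0921, 0.1308]
tcp_rot: [[0.145, 0.989, -0.003], [0.989, -0.145, -0.003], [-0.004, -0.003, -1.0]]
force: [-1.4, 0.5, -0.3]
grip_width: 0.0097
```

Run:
```python
from h import *
s=arm.state();print(s['t'],s['ee_pos'],s['force'],s['moment'],s['grip_width'])
g=grab('scene','s10.png')
a=load('s6')['img'].astype(int).mean(2);b=g['img'].astype(int).mean(2)
np.set_printoptions(linewidth=200)
for r in range(196,212): print(r,(b-a)[r,218:236].astype(int), b[r,218:236].astype(int))
```

```text
12.55 [ 0.51484086 -0.09205591  0.13083005] [-1.44874773  0.52473553 -0.27427039] [ 0.1291041   0.34926357 -0.02894983] 0.009694555695494503
scene ['img', 'camera_matrix', 'position', 'rotation'] [[412.4804637813173, 0.0, 280.2340871242595], [0.0, 412.4804637813173, 207.63425892699692], [0.0, 0.0, 1.0]] [0.74354892 0.63850945 0.88270842] [[-0.875, -0.365, 0.318], [0.484, -0.649, 0.587], [-0.008, 0.667, 0.745]]
196 [  3   0   5   2  -4 -19 -37 -28 -34 -59 -24   0   2   1   1   4   2   2] [178 178 180 166 135 120 118 133 130 111 146 169 166 147 142 143 144 143]
197 [  0   0   1   1  -6  -8   3  -7 -22 -50 -16   0   3   2   5   1   0   2] [181 183 185 174 129 117 125 133 135 111 140 158 159 153 143 140 143 142]
198 [-32 -26  -3   1  -1   9   1 -11 -10 -30  -7   0   1   0   2   2   1   3] [154 165 185 181 151 123 118 122 126 110 133 139 136 135 141 142 141 143]
199 [-47 -49 -29  -4   1   3 -12  -6 -11 -33 -20   0   1   0  -1   4   1   0] [144 136 136 128 113 107 107 121 118 109 138 150 143 132 133 141 141 142]
200 [-22 -48 -46  -2  -2 -14 -32 -22 -15 -37 -26 -10   0  -3   2   2   1  -1] 
[... 865 characters left out ...]
2 130 133 128 129 135 144 144]
207 [ 2  3  4  0  1  4  0  0  1  1  1 -2  0  2 -2  0  0 -1] [155 132 117 106  95  88  82  95 112 108 119 120 125 124 126 140 153 143]
208 [ 1 -3  1  1 -2  2  6 -1  3  0  0 -1 -2  0  2  3  0  3] [148 119  91  83  79  80  98 121 126 119 120 122 126 127 130 140 153 151]
209 [ 0  1  1  1 -2 -2  3  2  2  2  1  2  2  1  1  0  3  0] [133 119  87  80  84  85 103 129 129 128 128 130 129 129 130 136 153 153]
210 [ 3  2  0  1  2  1  2  0  2  1  3 -1  2  1  1  3  2  5] [131 127 112  99 120 122 128 130 128 129 131 130 130 129 130 136 151 163]
211 [-1  1  2 -1 -1  1  1  3 -1  2  1  1  2  0  2  2  3  1] [128 130 130 125 129 132 132 132 127 131 131 131 131 131 132 132 147 166]
```

{"op": "step_arm", "data": {
  "translation": [
    [-0.5,0.07,0],
    [-1,0.15,-0.2],
    [-1.5,0.2,-0.4],
    [-1.5,0.2,-0.4]
  ],
  "turn": [0,0,0,0],
  "fingers": [-1,-1,-1,-1]
}}

```text
t: 13.1
ee_pos: [0.5136, -0.0919, 0.1306]
tcp_rot: [[0.145, 0.989, -0.003], [0.989, -0.145, -0.003], [-0.004, -0.002, -1.0]]
force: [1.8, -0.2, 0.2]
grip_width: 0.0096
```

Run:
```python
from h import *
s=arm.state();print(s['t'],s['ee_pos'],s['force'],s['moment'],s['grip_width'])
```

```text
13.1 [ 0.51364661 -0.09187097  0.13059279] [ 1.83162717 -0.16976479  0.23321903] [ 0.00669295 -0.64249549  0.04497309] 0.009582950261747365
```

{"op": "step_arm", "data": {
  "translation": [
    [-0.5,0.07,0],
    [-1,0.15,0],
    [-1.5,0.2,0],
    [-1.5,0.2,0]
  ],
  "turn": [0,0,0,0],
  "fingers": [-1,-1,-1,-1]
}}

```text
t: 13.6
ee_pos: [0.5125, -0.0917, 0.1308]
tcp_rot: [[0.145, 0.989, -0.002], [0.989, -0.145, -0.003], [-0.004, -0.001, -1.0]]
force: [5.7, -0.2, -0.8]
grip_width: 0.01
```

Run:
```python
from h import *
s=arm.state();print(s['t'],s['ee_pos'],s['force'],s['moment'],s['grip_width'])
```

```text
13.6 [ 0.51251792 -0.09167806  0.13076748] [ 5.70070241 -0.22553074 -0.76449651] [-0.16804791 -1.60940631  0.01443212] 0.009987067987680029
```

{"op": "step_arm", "data": {
  "translation": [
    [-0.2,0,-0.6],
    [-0.2,0,-1.2],
    [-0.2,0,-1.8],
    [-0.2,0,-1.8]
  ],
  "turn": [0,0,0,0],
  "fingers": [-1,-1,-1,-1]
}}

```text
t: 14.1
ee_pos: [0.5123, -0.0917, 0.1289]
tcp_rot: [[0.145, 0.989, -0.002], [0.989, -0.145, -0.003], [-0.004, -0.001, -1.0]]
force: [4.8, -0.7, -1.2]
grip_width: 0.0098
```

Run:
```python
from h import *
s=arm.state();print(s['t'],s['ee_pos'],s['force'],s['moment'],s['grip_width'])
```

```text
14.1 [ 0.51226025 -0.09170109  0.12887062] [ 4.81856747 -0.73039691 -1.17751487] [-0.15092386 -1.5454974   0.03589904] 0.00979018591154218
```

{"op": "step_arm", "data": {
  "translation": [
    [0,0,-0.7],
    [0,0,-1.4],
    [0,0,-2],
    [0,0,-2]
  ],
  "turn": [0,0,0,0],
  "fingers": [-1,-1,-1,-1]
}}

```text
t: 14.6
ee_pos: [0.5121, -0.0917, 0.1267]
tcp_rot: [[0.145, 0.989, -0.002], [0.989, -0.145, -0.003], [-0.004, -0.002, -1.0]]
force: [3.7, -0.7, -1.0]
grip_width: 0.0098
```

Run:
```python
from h import *
s=arm.state();print(s['t'],s['ee_pos'],s['force'],s['moment'],s['grip_width'])
```

```text
14.6 [ 0.5121351  -0.09171291  0.12674174] [ 3.66643358 -0.69435856 -0.9788477 ] [-0.08497352 -1.33519455 -0.00170815] 0.009752263429924092
```

{"op": "step_arm", "data": {
  "translation": [
    [0,0,-1],
    [0,0,-2],
    [0,0,-3],
    [0,0,-4],
    [0,0,-4]
  ],
  "turn": [0,0,0,0,0],
  "fingers": [-1,-1,-1,-1,-1]
}}

```text
t: 15.22
ee_pos: [0.512, -0.0917, 0.1226]
tcp_rot: [[0.145, 0.989, -0.002], [0.989, -0.145, -0.003], [-0.004, -0.002, -1.0]]
force: [3.2, -0.3, -0.1]
grip_width: 0.0094
```

Run:
```python
from h import *
s=arm.state();print(s['t'],s['ee_pos'],s['force'],s['moment'],s['grip_width'])
```

```text
15.225 [ 0.51201164 -0.09166712  0.12257335] [ 3.15124665 -0.27772242 -0.11689533] [-0.12041604 -1.18621231 -0.00771724] 0.0094217040889282
```

{"op": "step_arm", "data": {
  "translation": [
    [0.4,0,-2],
    [0.6,0,-5],
    [0.6,0,-8],
    [0.6,0,-11],
    [0.6,0,-14],
    [0.6,0,-14]
  ],
  "turn": [0,0,0,0,0,0],
  "fingers": [-1,-1,-1,-1,-1,-1]
}}

```text
t: 15.98
ee_pos: [0.5127, -0.0917, 0.1083]
tcp_rot: [[0.145, 0.989, -0.002], [0.989, -0.145, -0.003], [-0.003, -0.002, -1.0]]
force: [4.8, -2.7, -1.2]
grip_width: 0.0097
```

Run:
```python
from h import *
s=arm.state();print(s['t'],s['ee_pos'],s['force'],s['moment'],s['grip_width'])
g=grab('scene','s11.png')
im=g['img'][165:215,205:255]
cv2.imwrite('pics/c23.png',cv2.resize(im,None,fx=12,fy=12,interpolation=cv2.INTER_CUBIC)[:,:,::-1])
```

```text
15.975 [ 0.51265855 -0.09171397  0.10830234] [ 4.76826097 -2.67450027 -1.19661207] [-0.38786373 -1.52106859  0.04612596] 0.009701498688670008
scene ['img', 'camera_matrix', 'position', 'rotation'] [[412.4804637813173, 0.0, 280.2340871242595], [0.0, 412.4804637813173, 207.63425892699692], [0.0, 0.0, 1.0]] [0.74354892 0.63850945 0.88270842] [[-0.875, -0.365, 0.318], [0.484, -0.649, 0.587], [-0.008, 0.667, 0.745]]
```

View pics/c23.png

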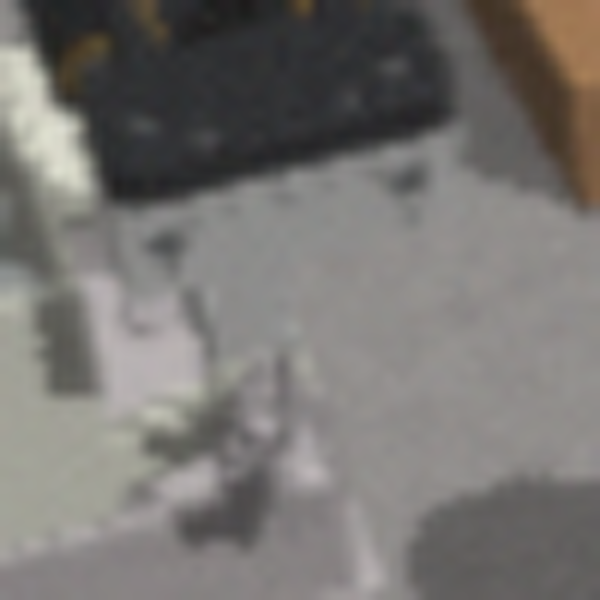

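{"op": "step_arm", "data": {
  "translation": [
    [0.5,-0.4,0],
    [0.8,-0.6,0],
    [0.8,-0.6,-2],
    [0.8,-0.6,-4],
    [0.8,-0.6,-6],
    [0.8,-0.6,-6]
  ],
  "turn": [0,0,0,0,0,0],
  "fingers": [-1,-1,-1,-1,-1,-1]
}}

```text
t: 16.77
ee_pos: [0.5136, -0.0923, 0.1023]
tcp_rot: [[0.145, 0.989, -0.002], [0.989, -0.145, -0.003], [-0.003, -0.002, -1.0]]
force: [3.4, -0.0, 1.4]
grip_width: 0.0097
```

Run:
```python
from h import *
s=arm.state();print(s['t'],s['ee_pos'],s['force'],s['moment'],s['grip_width'])
```

```text
16.775 [ 0.51360965 -0.09231997  0.10232657] [ 3.37658934 -0.00970198  1.38465304] [-0.13728972 -1.04451001  0.01681159] 0.009711458172272853
```

{"op": "step_arm", "data": {
  "translation": [
    [0.4,0,-1],
    [0.4,0,-2],
    [0.4,0,-3],
    [0.4,0,-4],
    [0.4,0,-4]
  ],
  "turn": [0,0,0,0,0],
  "fingers": [-1,-1,-1,-1,-1]
}}

```text
t: 17.4
ee_pos: [0.5142, -0.0923, 0.0983]
tcp_rot: [[0.145, 0.989, -0.002], [0.989, -0.145, -0.003], [-0.003, -0.001, -1.0]]
force: [4.6, -0.7, 1.0]
grip_width: 0.0099
```

Run:
```python
from h import *
s=arm.state();print(s['t'],s['ee_pos'],s['force'],s['moment'],s['grip_width'])
```

```text
17.4 [ 0.51419784 -0.09232963  0.09829724] [ 4.57525425 -0.67149556  0.96398118] [-0.10549035 -1.41217066  0.00618037] 0.009857237728517303
```

Run:
```python
from h import *
g=grab('scene','s12.png');f=grab('top','t12.png')
im=g['img'][170:215,205:250].astype(float)
im=np.clip((im-50)/(230-50)*255,0,255).astype(np.uint8)
cv2.imwrite('pics/c24.png',cv2.resize(im,None,fx=13,fy=13,interpolation=cv2.INTER_CUBIC)[:,:,::-1])
```

```text
scene ['img', 'camera_matrix', 'position', 'rotation'] [[412.4804637813173, 0.0, 280.2340871242595], [0.0, 412.4804637813173, 207.63425892699692], [0.0, 0.0, 1.0]] [0.74354892 0.63850945 0.88270842] [[-0.875, -0.365, 0.318], [0.484, -0.649, 0.587], [-0.008, 0.667, 0.745]]
top ['img', 'camera_matrix', 'position', 'rotation'] [[472.7883656873283, 0.0, 280.59269500465973], [0.0, 472.7883656873283, 208.65655777332395], [0.0, 0.0, 1.0]] [0.19242734 0.02835253 1.53293829] [[-0.025, 0.989, -0.144], [-1.0, -0.025, 0.002], [-0.001, 0.144, 0.99]]
```

View pics/c24.png

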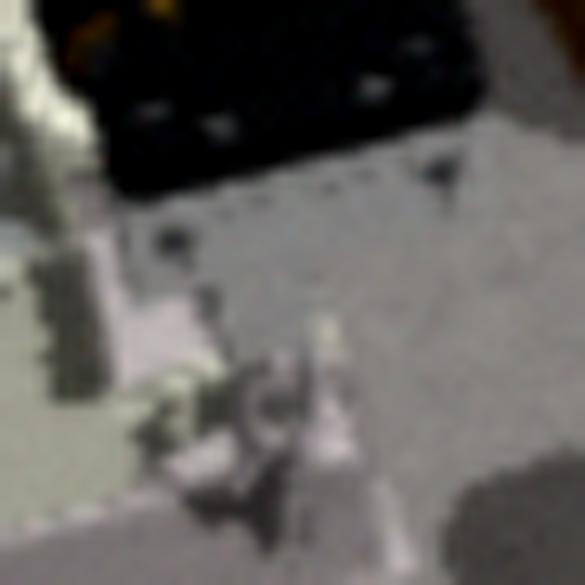

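{"op": "step_arm", "data": {
  "translation": [
    [0.5,-0.1,0],
    [0.9,-0.15,-0.7],
    [1,-0.15,-1.5],
    [1.1,-0.15,-2.2],
    [1.2,-0.15,-3],
    [1.2,-0.15,-3]
  ],
  "turn": [0,0,0,0,0,0],
  "fingers": [-1,-1,-1,-1,-1,-1]
}}

```text
t: 18.25
ee_pos: [0.5151, -0.0925, 0.0951]
tcp_rot: [[0.145, 0.989, -0.002], [0.989, -0.145, -0.003], [-0.003, -0.002, -1.0]]
force: [2.2, -0.8, -0.5]
grip_width: 0.0098
```

Run:
```python
from h import *
s=arm.state();print(s['t'],s['ee_pos'],s['force'],s['moment'],s['grip_width'])
```

```text
18.25 [ 0.51514695 -0.09245486  0.09510242] [ 2.23775183 -0.76517001 -0.52076234] [-0.02874033 -0.51569127  0.02058416] 0.009839190870084174
```

{"op": "step_arm", "data": {
  "translation": [
    [0.2,0,-0.7],
    [0.3,0,-1.4],
    [0.4,0,-2],
    [0.4,0,-2]
  ],
  "turn": [0,0,0,0],
  "fingers": [-1,-1,-1,-1]
}}

```text
t: 18.75
ee_pos: [0.5153, -0.0925, 0.0929]
tcp_rot: [[0.145, 0.989, -0.003], [0.989, -0.145, -0.003], [-0.003, -0.002, -1.0]]
force: [0.7, -0.2, -2.4]
grip_width: 0.0096
```

Run:
```python
from h import *
s=arm.state();print(s['t'],s['ee_pos'],s['force'],s['moment'],s['grip_width'])
g=grab('scene','s13.png')
im=g['img'][170:215,205:250].astype(float)
im=np.clip((im-50)/(230-50)*255,0,255).astype(np.uint8)
cv2.imwrite('pics/c25.png',cv2.resize(im,None,fx=13,fy=13,interpolation=cv2.INTER_CUBIC)[:,:,::-1])
```

```text
18.75 [ 0.51530353 -0.09245103  0.09287528] [ 0.7223688  -0.20375589 -2.35048557] [ 0.00256323 -0.45489172  0.00167812] 0.009628238534220084
scene ['img', 'camera_matrix', 'position', 'rotation'] [[412.4804637813173, 0.0, 280.2340871242595], [0.0, 412.4804637813173, 207.63425892699692], [0.0, 0.0, 1.0]] [0.74354892 0.63850945 0.88270842] [[-0.875, -0.365, 0.318], [0.484, -0.649, 0.587], [-0.008, 0.667, 0.745]]
```

View pics/c25.png

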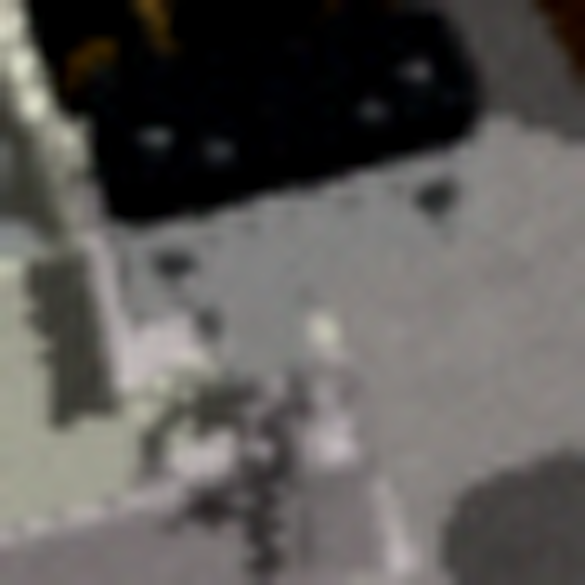

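{"op": "step_arm", "data": {
  "translation": [
    [0,0,-1],
    [0,0,-2],
    [0,0,-3],
    [0,0,-4],
    [0,0,-4]
  ],
  "turn": [0,0,0,0,0],
  "fingers": [-1,-1,-1,-1,-1]
}}

```text
t: 19.42
ee_pos: [0.5152, -0.0924, 0.0888]
tcp_rot: [[0.145, 0.989, -0.003], [0.989, -0.145, -0.003], [-0.003, -0.003, -1.0]]
force: [1.2, -0.2, -3.7]
grip_width: 0.0102
```

Run:
```python
from h import *
s=arm.state();print(s['t'],s['ee_pos'],s['force'],s['moment'],s['grip_width'])
```

```text
19.425 [ 0.51524657 -0.09244124  0.08876936] [ 1.23878022 -0.24886379 -3.67751435] [-0.00913505 -0.66789028 -0.02240382] 0.010171044375740195
```

Pull-on force present (−3.7 N); follow it down.

{"op": "step_arm", "data": {
  "translation": [
    [0,0,-0.7],
    [0,0,-1.4],
    [0,0,-2.1],
    [0,0,-2.8],
    [0,0,-2.8]
  ],
  "turn": [0,0,0,0,0],
  "fingers": [-1,-1,-1,-1,-1]
}}

```text
t: 20.05
ee_pos: [0.5151, -0.0924, 0.0859]
tcp_rot: [[0.145, 0.989, -0.003], [0.989, -0.145, -0.003], [-0.003, -0.003, -1.0]]
force: [-0.6, -0.6, -0.5]
grip_width: 0.0093
```

Run:
```python
from h import *
s=arm.state();print(s['t'],s['ee_pos'],s['force'],s['moment'],s['grip_width'])
```

```text
20.05 [ 0.51510469 -0.09242599  0.08589071] [-0.60656951 -0.64951974 -0.49355132] [ 0.04072385 -0.16591616 -0.00321635] 0.009308335873699456
```

{"op": "step_arm", "data": {
  "translation": [
    [0,0,-0.5],
    [0,0,-1],
    [0,0,-1]
  ],
  "turn": [0,0,0],
  "fingers": [-1,-1,-1]
}}

```text
t: 20.42
ee_pos: [0.5151, -0.0924, 0.0849]
tcp_rot: [[0.145, 0.989, -0.003], [0.989, -0.145, -0.003], [-0.003, -0.003, -1.0]]
force: [-0.3, 0.6, -1.2]
grip_width: 0.0096
```

Run:
```python
from h import *
s=arm.state();print(s['t'],s['ee_pos'],s['force'],s['moment'],s['grip_width'])
```

```text
20.425 [ 0.51509246 -0.09242364  0.08485272] [-0.34781292  0.58155289 -1.21889503] [ 0.06756037 -0.14226133 -0.05493231] 0.009644361274461699
```

{"op": "step_arm", "data": {
  "translation": [
    [0,0,-0.5],
    [0,0,-0.9],
    [0,0,-0.9],
    [0,0,-0.9]
  ],
  "turn": [0,0,0,0],
  "fingers": [-1,-1,-1,-1]
}}

```text
t: 20.92
ee_pos: [0.5152, -0.0925, 0.084]
tcp_rot: [[0.145, 0.989, -0.003], [0.989, -0.145, -0.003], [-0.003, -0.003, -1.0]]
force: [1.6, -0.5, -0.1]
grip_width: 0.0097
```

Run:
```python
from h import *
s=arm.state();print(s['t'],s['ee_pos'],s['force'],s['moment'],s['grip_width'])
```

```text
20.925 [ 0.51519497 -0.09245549  0.08399513] [ 1.57554077 -0.46912133 -0.14456943] [-0.02406969 -0.37730877 -0.05744456] 0.0097163095535397
```

{"op": "step_arm", "data": {
  "translation": [
    [0,0,-0.5],
    [0,0,-0.5],
    [0,0,-0.5]
  ],
  "turn": [0,0,0],
  "fingers": [-1,-1,-1]
}}

```text
t: 21.3
ee_pos: [0.5153, -0.0924, 0.0836]
tcp_rot: [[0.145, 0.989, -0.003], [0.989, -0.145, -0.003], [-0.003, -0.002, -1.0]]
force: [0.9, -1.0, 1.9]
grip_width: 0.0094
```

Run:
```python
from h import *
s=arm.state();print(s['t'],s['ee_pos'],s['force'],s['moment'],s['grip_width'])
```

```text
21.3 [ 0.51530207 -0.09244334  0.08355407] [ 0.9450703  -0.96947714  1.90553159] [-0.05925095 -0.54242336 -0.02183293] 0.009385687035020723
```

{"op": "step_arm", "data": {
  "translation": [
    [0,0,0],
    [0,0,0],
    [0,0,0],
    [0,0,15],
    [0,0,45],
    [-20,-20,90],
    [-50,-60,120],
    [-60,-80,120],
    [-60,-80,120]
  ],
  "turn": [0,0,0,0,0,0,0,0,0],
  "fingers": [-0.36,-0.36,-0.36,-0.36,-0.36,-0.36,-0.36,-0.36,-0.36]
}}

```text
t: 22.42
ee_pos: [0.4548, -0.1739, 0.2048]
tcp_rot: [[0.148, 0.989, -0.002], [0.989, -0.148, -0.004], [-0.004, -0.001, -1.0]]
force: [-0.0, 0.6, -0.6]
grip_width: 0.0299
```

Run:
```python
from h import *
s=arm.state();print(s['t'],s['ee_pos'],s['force'],s['moment'],s['grip_width'])
g=grab('scene','s14.png')
im=g['img'][160:220,205:255].astype(float)
im=np.clip((im-50)/(230-50)*255,0,255).astype(np.uint8)
cv2.imwrite('pics/c26.png',cv2.resize(im,None,fx=12,fy=10,interpolation=cv2.INTER_CUBIC)[:,:,::-1])
# predicted
for n,p in dict(coil=(10,76.5,102),coiltop=(10,76.5,114),tip=(0,76.5,18),seat=(0,76.5,62)).items(): print(n,proj(g,w(p[0]+1,p[1]+1,p[2])))
```

```text
22.425 [ 0.45478364 -0.1738985   0.20477914] [-0.03738433  0.57887129 -0.55937152] [ 0.04054949 -0.16147156 -0.03536429] 0.029872398831912488
scene ['img', 'camera_matrix', 'position', 'rotation'] [[412.4804637813173, 0.0, 280.2340871242595], [0.0, 412.4804637813173, 207.63425892699692], [0.0, 0.0, 1.0]] [0.74354892 0.63850945 0.88270842] [[-0.875, -0.365, 0.318], [0.484, -0.649, 0.587], [-0.008, 0.667, 0.745]]
coil [223.92847723 194.19249134]
coiltop [223.42244422 191.00081087]
tip [230.72308261 214.16164982]
seat [229.13590883 203.47750097]
```

View pics/c26.png

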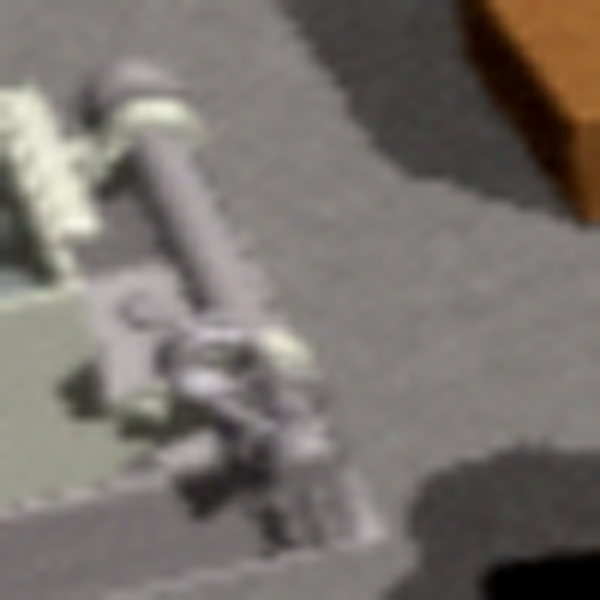

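View pics/s14.png

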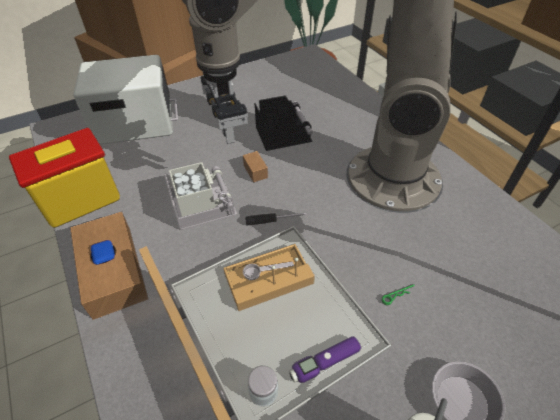

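{"op": "step_arm", "data": {
  "translation": [
    [-10,-45,20],
    [-20,-90,40],
    [-30,-140,60],
    [-50,-190,60],
    [-70,-240,60],
    [-90,-290,60],
    [-100,-320,60]
  ],
  "turn": [0,0,0,0,0,0,0],
  "fingers": [-0.36,-0.36,-0.36,-0.36,-0.36,-0.36,-0.36]
}}

```text
t: 23.35
ee_pos: [0.3551, -0.4939, 0.2641]
tcp_rot: [[0.146, 0.989, -0.002], [0.989, -0.146, -0.002], [-0.003, -0.002, -1.0]]
force: [-0.7, -0.1, -0.4]
grip_width: 0.03
```

Run:
```python
from h import *
s=arm.state();print(s['t'],s['ee_pos'],s['force'])
g=grab('scene','s15.png');f=grab('top','t15.png')
im=g['img'][185:220,210:245]
a=cv2.resize(im,None,fx=11,fy=11,interpolation=cv2.INTER_CUBIC)
im=f['img'][155:190,295:330]
b=cv2.resize(im,None,fx=11,fy=11,interpolation=cv2.INTER_CUBIC)
cv2.imwrite('pics/c27.png',np.hstack([a,b])[:,:,::-1])
cv2.imwrite('pics/c28.png',cv2.resize(f['img'][120:200,300:400],None,fx=8,fy=7.5,interpolation=cv2.INTER_CUBIC)[:,:,::-1])
for n,p in dict(coil=(10,76.5,102),coiltop=(10,76.5,114),tip=(0,76.5,18),seat=(0,76.5,62)).items(): print(n,proj(f,w(*p)))
```

```text
23.35 [ 0.35509657 -0.49393915  0.26409029] [-0.73180078 -0.09177987 -0.35630307]
scene ['img', 'camera_matrix', 'position', 'rotation'] [[412.4804637813173, 0.0, 280.2340871242595], [0.0, 412.4804637813173, 207.63425892699692], [0.0, 0.0, 1.0]] [0.74354892 0.63850945 0.88270842] [[-0.875, -0.365, 0.318], [0.484, -0.649, 0.587], [-0.008, 0.667, 0.745]]
top ['img', 'camera_matrix', 'position', 'rotation'] [[472.7883656873283, 0.0, 280.59269500465973], [0.0, 472.7883656873283, 208.65655777332395], [0.0, 0.0, 1.0]] [0.19242734 0.02835253 1.53293829] [[-0.025, 0.989, -0.144], [-1.0, -0.025, 0.002], [-0.001, 0.144, 0.99]]
coil [317.41924057 171.19826077]
coiltop [317.71478679 170.3274285 ]
tip [315.14233439 179.89733484]
seat [316.12383868 177.06304395]
```

View pics/c27.png

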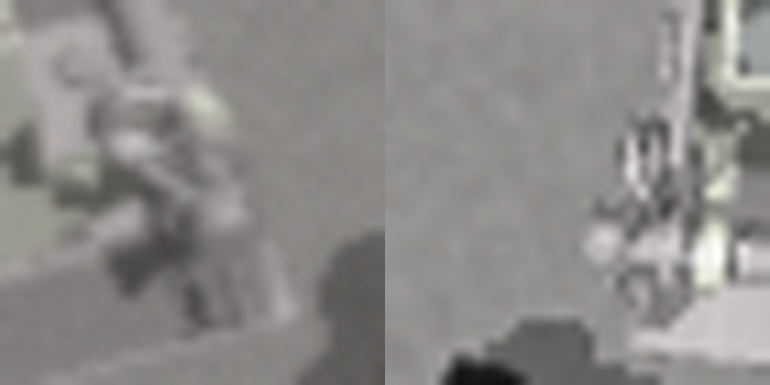

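View pics/c28.png

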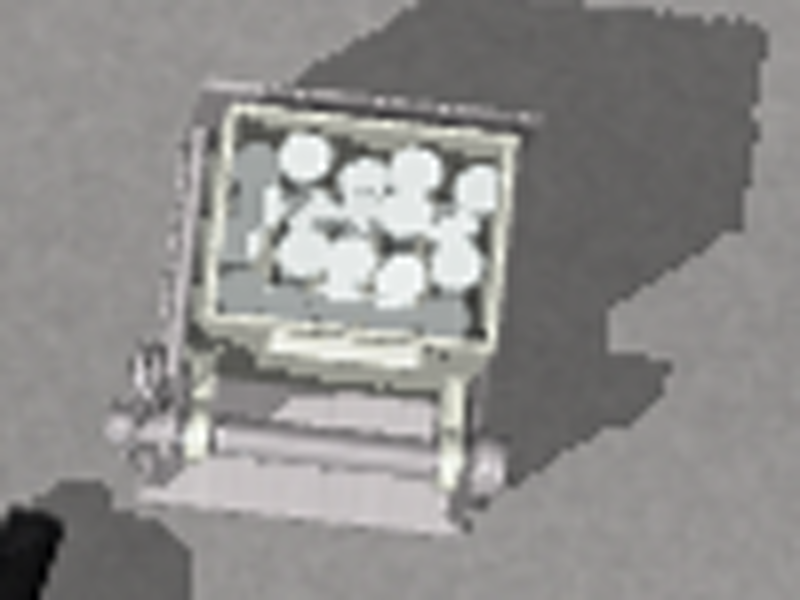

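Run:
```python
from h import *
g=load('s15');f=load('t15')
def L(P): q=P[:2]-O; return (q@XD*1e3).round(1),(q@YD*1e3).round(1),(P[2]*1e3).round(1)
for a in [(318.2,169.5),(318.2,170)]:
  for b in [(222.3,195.7),(222.6,195.2)]:
    P,e=tri(f,a,g,b); print(L(P),e)
# s6 (before) vs now difference mask in scene & top(t2) around clip
d=np.abs(g['img'].astype(int)-load('s6')['img'].astype(int)).sum(2)
m=(d>60).astype(int)
for r in range(186,218): print(r,''.join('#' if v else '.' for v in m[r,210:245]))
d=np.abs(f['img'].astype(int)-load('t0')['img'].astype(int)).sum(2)
m=(d>60).astype(int)
for r in range(160,190): print(r,''.join('#' if v else '.' for v in m[r,300:345]))
```

```text
(np.float64(16.3), np.float64(74.7), np.float64(95.8)) 0.0017713796750967062
(np.float64(15.6), np.float64(74.9), np.float64(97.7)) 0.0023025044681541
(np.float64(15.6), np.float64(74.2), np.float64(94.8)) 0.0004208334839026648
(np.float64(14.9), np.float64(74.4), np.float64(96.7)) 0.0009543345440585965
186 ...................................
187 ...................................
188 ...................................
189 ...................................
190 ...................................
191 ............#......................
192 .........#.##......................
193 ........###.#####..................
194 .......####...####.................
195 ...#...#####..####.................
196 ..##...#####..####.................
197 .###...####.##.###.................
198 ####...####.###.##.................
199 ####.######.##...#.................
200 ###########..##..###...............
201 ###########....#..##...............
202 ....######...#####.................
203 .....#####.....##..................
204 .......###.....#...................
205 ...............#...............
[... 1284 characters left out ...]

176 .............###.###...#.....................
177 .............###.####.##..##....#............
178 ..............##.#.#..#....#....######.......
179 .................##...#...........##.........
180 ...............##..............###..#........
181 .............................................
182 .............................................
183 .............................................
184 .............................................
185 .............................................
186 .............................................
187 .............................................
188 .............................................
189 .............................................
```

Run:
```python
from h import *
d=np.abs(load('s15')['img'].astype(int)-load('s0')['img'].astype(int)).sum(2)
m=cv2.morphologyEx((d>90).astype(np.uint8),cv2.MORPH_OPEN,np.ones((3,3)))
n,_,st,c=cv2.connectedComponentsWithStats(m); print([list(s) for s in st[1:] if s[4]>15])
print(arm.hand_in())
```

```text
[[np.int32(190), np.int32(0), np.int32(5), np.int32(4), np.int32(18)], [np.int32(197), np.int32(1), np.int32(6), np.int32(10), np.int32(49)], [np.int32(208), np.int32(0), np.int32(4), np.int32(9), np.int32(31)], [np.int32(211), np.int32(0), np.int32(35), np.int32(41), np.int32(542)], [np.int32(370), np.int32(0), np.int32(16), np.int32(49), np.int32(516)], [np.int32(403), np.int32(0), np.int32(26), np.int32(45), np.int32(612)], [np.int32(429), np.int32(9), np.int32(11), np.int32(36), np.int32(170)], [np.int32(443), np.int32(11), np.int32(7), np.int32(6), np.int32(35)], [np.int32(198), np.int32(20), np.int32(10), np.int32(8), np.int32(61)], [np.int32(211), np.int32(21), np.int32(6), np.int32(4), np.int32(22)], [np.int32(207), np.int32(26), np.int32(10), np.int32(30), np.int32(149)], [np.int32(444), np.int32(42), np.int32(6), np.int32(17), np.int32(83)], [np.int32(232), np.int32(44), np.int32(3), np.int32(9), np.int32(27)], [np.int32(435), np.int32(48), np.int32(5), np.int32(11), np.int32(45)], [np.int32(375), np.int32(53), np.int32(11), np.int32(31), np.int32(197)], [np.int32(142), np.
[... 204 characters left out ...]
t32(423), np.int32(88), np.int32(18), np.int32(64), np.int32(301)], [np.int32(441), np.int32(104), np.int32(11), np.int32(15), np.int32(74)], [np.int32(371), np.int32(115), np.int32(3), np.int32(6), np.int32(18)], [np.int32(0), np.int32(116), np.int32(29), np.int32(25), np.int32(352)], [np.int32(370), np.int32(126), np.int32(3), np.int32(8), np.int32(24)], [np.int32(0), np.int32(146), np.int32(14), np.int32(9), np.int32(71)], [np.int32(220), np.int32(206), np.int32(8), np.int32(5), np.int32(31)], [np.int32(199), np.int32(273), np.int32(20), np.int32(10), np.int32(106)], [np.int32(243), np.int32(287), np.int32(5), np.int32(4), np.int32(20)]]
the job is handed in; nothing more can be done
None
```

The job is handed in at about 23.4 s of the 67 s allowed: the hinge pin is home and the cotter is through its cross hole, released.

- **Pin:** I pushed it by its head until it stopped dead. The force was 14 N with no further movement.
- **Cotter:** I took it from the tray and found the cross hole by camera and touch. I moved the tip sideways to turn the pin near upright, with at most 5.7 N of side force, then lowered the leg through.
- **Seating:** The wrist force turned to a downward pull of about 3.7 N, as when the bow snaps over. It then rose to about +2 N where the cotter should rest, with the seat point within about 1 mm of the pin's axis going by the arm's height. I then let go and backed the arm away.

The last pictures show the pin head against the ear and the cotter standing on the pin. Comparing the scene picture before and after, I saw no bystander moved; the changes are the arm, the cotter, and shifts near the image edge that I took to be shadow.

Three checks did not agree cleanly:
- **Push force:** I never read the expected 4 to 8 N push before the snap. The readings between moves reached only about 1.4 N.
- **Lean:** In the final pictures the cotter leans roughly 5 to 7° about the pin, coil towards the bin. I left it rather than disturb it.
- **Coil height:** The two cameras put the coil at about 95 to 98 mm, against about 101 mm expected for that lean. I took this as picture error.

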